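# Rotate the reagent stock in the gravity lane

### The job

Throw the lane's lock lever into the middle notch, marked with the stud, then take the oldest bottle from the low front end of the sloped lane and stand it upright in the spill tray, letting the stock behind it run down. With the lever still in the middle notch, load all the new square red-capped bottles standing on the bench into the lane behind the old stock, upright, and last throw the lever back to the locked notch. Leave the other old bottles in the lane, do not knock any bottle over and leave the two round bottles standing where they are.

Things in the scene. Friction and masses are not known exactly. Their poses are not given: they have to be found in the camera images.
- lane: sloped roller lane fixed on the bench; origin on the bench under its middle, y uphill (robot's left at yaw 0), x across it away from the robot. Floor rises at 0.157 rad, 28 mm high at the front stop (y=-0.160), 82 mm at the rear stop (y=0.181). Inner width 58 mm; walls 42 mm, front stop 52 mm, rear stop 20 mm above the floor. Its rollers turn freely: bottles run down by themselves
- lane_front (a point): point on the roller floor at the middle of the front stop, lane frame (0, -0.160, 0.028). Bottles stand square to the floor, so their tops lean 0.157 rad downhill, sides along the lane; the front one's underside centre is 25 mm uphill of this point, each next one 50 mm on
- lane_load (a point): point on the roller floor near the rear (uphill) end, lane frame (0, 0.141, 0.076): a bottle set down with its underside centre here is behind all stock; the lane takes six bottles
- lever (a joint): lock lever by the lane's front end, far side; hinge along lane y at lane (0.075, -0.152, 0.035). 0 = locked: arm upright, its bar over the front bottle's cap stops it being lifted. Grows as the knob goes away from the robot (lane +x). Notches at 0, at 0.55 (middle one, with white stud: open) and 1.1 (end stop). Stiff hinge, about 2 N at the knob moves it and it stays where it is left
- lever_knob (a point): centre of the lever's ball knob, 20 mm across, 132 mm from the hinge axis: at 0 rad 22 mm to lane +x of the axis and 130 mm above it (165 mm above the bench), at 0.55 rad 87 mm to +x and 99 mm above. Pinch it from above, closing along the lane
- tray: shallow white spill tray fixed on the bench at the robot's right, 130 x 130 mm, 20 mm high, walls and floor 4 mm; origin at the centre of its underside
- lane_bottle_1: square white reagent bottle, red screw cap: body 50 x 50 mm up to 86 mm high, cap 36 mm across from 86 to 109 mm, 0.22 to 0.45 kg, bottom-heavy; origin at the centre of its underside, z up, sides along x and y; lift it by the cap; starts at the front (lowest place) of the lane: the oldest, the one to take
- lane_bottle_2: square white reagent bottle, red screw cap: body 50 x 50 mm up to 86 mm high, cap 36 mm across from 86 to 109 mm, 0.22 to 0.45 kg, bottom-heavy; origin at the centre of its underside, z up, sides along x and y; lift it by the cap; starts second in the lane
- lane_bottle_3: square white reagent bottle, red screw cap: body 50 x 50 mm up to 86 mm high, cap 36 mm across from 86 to 109 mm, 0.22 to 0.45 kg, bottom-heavy; origin at the centre of its underside, z up, sides along x and y; lift it by the cap; starts third in the lane (absent in some starts)
- new_bottle_1: square white reagent bottle, red screw cap: body 50 x 50 mm up to 86 mm high, cap 36 mm across from 86 to 109 mm, 0.22 to 0.45 kg, bottom-heavy; origin at the centre of its underside, z up, sides along x and y; lift it by the cap; new stock, starts upright on the bench to the left of the lane, sides turned up to 0.5 rad
- new_bottle_2: square white reagent bottle, red screw cap: body 50 x 50 mm up to 86 mm high, cap 36 mm across from 86 to 109 mm, 0.22 to 0.45 kg, bottom-heavy; origin at the centre of its underside, z up, sides along x and y; lift it by the cap; new stock, starts upright on the bench to the left of the lane, sides turned up to 0.5 rad
- new_bottle_3: square white reagent bottle, red screw cap: body 50 x 50 mm up to 86 mm high, cap 36 mm across from 86 to 109 mm, 0.22 to 0.45 kg, bottom-heavy; origin at the centre of its underside, z up, sides along x and y; lift it by the cap; new stock, starts upright on the bench to the left of the lane, sides turned up to 0.5 rad (absent in some starts)
- new_bottle_4: square white reagent bottle, red screw cap: body 50 x 50 mm up to 86 mm high, cap 36 mm across from 86 to 109 mm, 0.22 to 0.45 kg, bottom-heavy; origin at the centre of its underside, z up, sides along x and y; lift it by the cap; new stock, starts upright on the bench to the left of the lane, sides turned up to 0.5 rad (absent in some starts)
- round_bottle: bystander among the new stock: round bottle with white cap, 52 mm across, 132 mm high; origin under its centre
- nozzle_bottle: bystander among the new stock: round nozzle bottle, 48 mm across, 138 mm high; origin under its centre

How it is judged:
On the way, in this order (a step that is already met when the one before it is completed fails the run):
1. the lever is in the middle notch (value of joint lever between 0.43 and 0.67 rad), for 0.2 s.
2. the oldest bottle stands upright and released in the spill tray, the remaining old stock has run down to the front, the lever still in the middle notch (all of step 1 and x of lane_bottle_1 in the frame of tray between -0.05 and 0.05 m and y of lane_bottle_1 in the frame of tray between -0.05 and 0.05 m and z of lane_bottle_1 in the frame of tray between -0.005 and 0.015 m and angle between lane_bottle_1's own z axis and vertical below 0.1 rad and contact force between the fingers and lane_bottle_1 below 0.2 N and x of lane_bottle_2 in the frame of lane between -0.012 and 0.012 m and y of lane_bottle_2 in the frame of lane between -0.16 and -0.118 m and z of lane_bottle_2 in the frame of lane between 0.02 and 0.1 m and angle between each of lane_bottle_2, lane_bottle_3's own z axis and vertical below 0.3 rad and contact force between the fingers and lane_bottle_2 below 0.2 N and x of lane_bottle_3 in the frame of lane between -0.012 and 0.012 m and y of lane_bottle_3 in the frame of lane between -0.105 and -0.067 m and z of lane_bottle_3 in the frame of lane between 0.02 and 0.1 m and contact force between the fingers and lane_bottle_3 below 0.2 N), for 0.2 s.
3. all new bottles stand released in the lane behind the old stock, the lever still in the middle notch (all of step 1 and x of new_bottle_1 in the frame of lane between -0.012 and 0.012 m and y of new_bottle_1 in the frame of lane between -0.105 and 0.135 m and z of new_bottle_1 in the frame of lane between 0.02 and 0.1 m and angle between each of new_bottle_1, new_bottle_2, new_bottle_3, new_bottle_4, lane_bottle_2, lane_bottle_3's own z axis and vertical below 0.3 rad and contact force between the fingers and new_bottle_1 below 0.2 N and x of new_bottle_2 in the frame of lane between -0.012 and 0.012 m and y of new_bottle_2 in the frame of lane between -0.105 and 0.135 m and z of new_bottle_2 in the frame of lane between 0.02 and 0.1 m and contact force between the fingers and new_bottle_2 below 0.2 N and x of new_bottle_3 in the frame of lane between -0.012 and 0.012 m and y of new_bottle_3 in the frame of lane between -0.105 and 0.135 m and z of new_bottle_3 in the frame of lane between 0.02 and 0.1 m and contact force between the fingers and new_bottle_3 below 0.2 N and x of new_bottle_4 in the frame of lane between -0.012 and 0.012 m and y of new_bottle_4 in the frame of lane between -0.105 and 0.135 m and z of new_bottle_4 in the frame of lane between 0.02 and 0.1 m and contact force between the fingers and new_bottle_4 below 0.2 N and x of lane_bottle_2 in the frame of lane between -0.012 and 0.012 m and y of lane_bottle_2 in the frame of lane between -0.16 and -0.118 m and z of lane_bottle_2 in the frame of lane between 0.02 and 0.1 m and contact force between the fingers and lane_bottle_2 below 0.2 N and x of lane_bottle_3 in the frame of lane between -0.012 and 0.012 m and y of lane_bottle_3 in the frame of lane between -0.105 and -0.067 m and z of lane_bottle_3 in the frame of lane between 0.02 and 0.1 m and contact force between the fingers and lane_bottle_3 below 0.2 N), for 0.2 s.
At the end, for the whole second after the job is handed in: Oldest bottle upright (0.1 rad) in the tray, within 50 mm of its centre each way; other old bottles run down to the first places in the lane (about 15 mm), all new ones upright in the lane behind them; all released and at rest; lever within 0.12 rad of the locked notch (0) (x of lane_bottle_1 in the frame of tray between -0.05 and 0.05 m and y of lane_bottle_1 in the frame of tray between -0.05 and 0.05 m and z of lane_bottle_1 in the frame of tray between -0.005 and 0.015 m and angle between lane_bottle_1's own z axis and vertical below 0.1 rad and contact force between the fingers and lane_bottle_1 below 0.2 N and x of lane_bottle_2 in the frame of lane between -0.012 and 0.012 m and y of lane_bottle_2 in the frame of lane between -0.16 and -0.118 m and z of lane_bottle_2 in the frame of lane between 0.02 and 0.1 m and angle between each of lane_bottle_2, lane_bottle_3, new_bottle_1, new_bottle_2, new_bottle_3, new_bottle_4's own z axis and vertical below 0.3 rad and contact force between the fingers and lane_bottle_2 below 0.2 N and x of lane_bottle_3 in the frame of lane between -0.012 and 0.012 m and y of lane_bottle_3 in the frame of lane between -0.105 and -0.067 m and z of lane_bottle_3 in the frame of lane between 0.02 and 0.1 m and contact force between the fingers and lane_bottle_3 below 0.2 N and x of new_bottle_1 in the frame of lane between -0.012 and 0.012 m and y of new_bottle_1 in the frame of lane between -0.105 and 0.135 m and z of new_bottle_1 in the frame of lane between 0.02 and 0.1 m and contact force between the fingers and new_bottle_1 below 0.2 N and x of new_bottle_2 in the frame of lane between -0.012 and 0.012 m and y of new_bottle_2 in the frame of lane between -0.105 and 0.135 m and z of new_bottle_2 in the frame of lane between 0.02 and 0.1 m and contact force between the fingers and new_bottle_2 below 0.2 N and x of new_bottle_3 in the frame of lane between -0.012 and 0.012 m and y of new_bottle_3 in the frame of lane between -0.105 and 0.135 m and z of new_bottle_3 in the frame of lane between 0.02 and 0.1 m and contact force between the fingers and new_bottle_3 below 0.2 N and x of new_bottle_4 in the frame of lane between -0.012 and 0.012 m and y of new_bottle_4 in the frame of lane between -0.105 and 0.135 m and z of new_bottle_4 in the frame of lane between 0.02 and 0.1 m and contact force between the fingers and new_bottle_4 below 0.2 N and linear speed of each of lane_bottle_1, lane_bottle_2, lane_bottle_3, new_bottle_1, new_bottle_2, new_bottle_3, new_bottle_4 below 0.03 m/s and value of joint lever between -0.12 and 0.12 rad); the robot touches nothing.
It fails at once if a round bystander bottle is shoved more than 60 mm away or knocked over (distance of any of round_bottle, nozzle_bottle from where it was at the start of the episode above 0.06 m or angle between any of round_bottle, nozzle_bottle's own z axis and vertical above 1 rad).
It fails at once if a square bottle is knocked over (angle between any of lane_bottle_1, lane_bottle_2, lane_bottle_3, new_bottle_1, new_bottle_2, new_bottle_3, new_bottle_4's own z axis and vertical above 1 rad).
It fails at once if one of the other old bottles is taken out of the lane (x of any of lane_bottle_2, lane_bottle_3 in the frame of lane above 0.04 m or x of any of lane_bottle_2, lane_bottle_3 in the frame of lane below -0.04 m or z of any of lane_bottle_2, lane_bottle_3 in the frame of lane above 0.13 m).
Of lane_bottle_3, new_bottle_3, new_bottle_4 only 2 to 3 are there at a start; the rules pass over those that are not, and their reading is None.
At some moment in a run one of new_bottle_1, new_bottle_2, new_bottle_3, new_bottle_4 may be knocked a few centimetres aside while the robot is not near it.
It also fails if it takes over 208 s, if anything falls off the work surface, if the arm or the gripper's body presses on something with over 40 N, if the wrist force passes 120 N, or if a joint passes its speed limit or range.

### The arm

A 6-joint arm with a two-finger parallel gripper is mounted at the origin on a cart in front of the work surface, level with it; the furniture and walls round the work are solid. World frame = base frame: x ahead of the robot, y to its left, z up, the work surface at z = 0. Lengths are in m, angles in rad, forces in N, time in s.
With the tool pointing down it reaches from about 0.35 to 0.975 m from the base axis. Payload 4.9 kg.
Tool frame: the origin (TCP) lies between the finger pads; the fingertips stand 25 mm ahead of it and the grasp point (between the pads) lies 6 mm ahead of it (manip.tcp_to_tips is the z of the fingertips in the tool frame, in m); z points along the fingers, y is the line along which they close (so a half turn about z gives the same grasp; the last joint's range is limited). The gripper opens to 85 mm and grips with 20 to 120 N. Pads are 22 mm wide; open, the fingers measure 114 mm over their backs; the gripper's body (76 mm by 85 mm) begins 54 mm behind the grasp point. The pads swing forward as they close: fully open they stand 13 mm farther back than shut.
Start: joints at [-1.382, 0.053, 1.613, -0, 1.476, -0.119], TCP at [0.189, -0.596, 0.256] pointing down, gripper open.
Joint ranges: [-3.01, 3.01], [-1.01, 2.22], [0.06, 2.58], [-1.02, 4.17], [0.09, 2.62], [-3.14, 3.14]. Speed limits (rad/s): [2.57, 2.57, 3.14, 3.14, 3.14, 3.14].

### API

Orientations are given as a unit quaternion [w, x, y, z].
In Python, from plant import manip gives the robot as it stands. The module is installed in compiled form; this text tells all that it offers.
- The arm moves only by the tool arm_command, never from a script. Its argument "moves" is a list of rows, each a list of 3 entries, a list of its own where there are three numbers: the opening, from -1 (shut) to 1 (fully open), then the shift along the tool's x, y, z in units of 0.15 m (1.0 is 0.15 m), then the turn about the tool's z in units of 2 pi rad (1.0 is 2 pi rad). A call has 1 to 20 rows; each row is the pose to reach, as a shift and turn from the pose commanded when the call began, along the tool's axes at that moment, turning the shorter way round; what a row does not reach only later rows make up. A row lasts 1/12 s, in which the tool goes at most 41.7 mm and 7.16 degrees, less where a joint would pass 70% of its speed; a pose out of reach is approached as far as the arm can. A call with a number of a shift or a turn outside -1 to 1 is refused whole. A call with a gripper value outside its range is refused whole. The fingers move at their own pace and stop on an object; the grip force is fixed at half the most. Time passes only in rows, so rows that repeat a pose let the fingers close. It gives the time, the measured TCP pose, the force, the opening and the grip force at its end, in the units of the state.
- manip.state(): the state, without advancing time (a new reading comes with each control period).
- manip.grab_frame(name): name is "scene" or "top" or "wrist"; returns a dict with "frame" (384x512x3 uint8, red, green, blue), "fx", "fy", "cx", "cy" (pixels), "R" (3x3) and "t" (3): a world point X has camera coordinates R X + t. Camera axes: x right, y down, z forward; pixel columns grow to the right and rows downward; lengths in m; the calibration is good to about 2 mm. A picture is of the moment at which its call begins. There is no depth.
- manip.job_done(): hands the job in; it is judged then, once.
Trained networks look in a picture, given as the dict that the camera call returned (one of the last four; its "shot" number tells which), for a name from the list of things; names that differ only in an ending like _2 or _b are one class to them, and where a whole thing is asked for, a point or a joint stands for the part that bears it (a point fixed in the world has none). Each returns a list of dicts, best first, with "confidence" (0 to 1); they miss things now and then, are a little off and sometimes report something else, mostly with a low value. They report only what shows in the picture. A call takes as long as a camera call.
- manip.search_frame(picture, target): "extent" ([left, top, right, bottom] in pixels, round what is visible of it).
The state is a dict: "time": time; "joint_pos": joint angles; "joint_vel": joint speeds; "joint_efforts": joint torques, N m; "tool_pos": TCP position; "tool_rot": TCP orientation; "contact_force": force on the tool from outside, world axes, zero at the start; "ft_torque": the same for the moment, N m; "gripper_width": opening from 0.0 (shut) to 1.0 (fully open); "grasp_force": force on a finger pad.
Only numpy, scipy, OpenCV 4.12 (cv2) and the standard library are available. Lean on these libraries where they do the work, as an engineer would, in place of code of your own. Each camera call takes 0.05 s, during which the arm holds its last target. There are 200 camera calls.

## Working session

There is one attempt and no reset: what is moved stays moved. The work goes in short steps, Python scripts to look and compute and a tool call to move; the robot and the scene stay as the last step left them, time stands still between calls to the robot, and variables do not carry over. Pictures are saved under pics/ and viewed, at most 14 in all, crops included, and the job is handed in when it is done.

Besides the shell and the picture viewer there is one more tool, called after "Emit:" as name([rows], argument=value, ...), one row to a line, values as JSON. arm_command: Moves the arm, as the interface text tells. Shifts and turns lie within -1 to 1; 1 stands for 0.15 m of shift or 2 pi rad of turn. Its arguments: {"type":"object","properties":{"moves":{"type":"array"}},"required":["moves"]}

```bash
mkdir -p pics; ls
python3 - <<'E'
from plant import manip
import cv2, numpy as np
print(manip.state())
for n in ("scene","top"):
    p=manip.grab_frame(n); cv2.imwrite(f"pics/{n}0.png",p["frame"][:,:,::-1])
    print(n,p["fx"],p["fy"],p["cx"],p["cy"],np.round(p["R"],4).tolist(),np.round(p["t"],4).tolist())
    for t in ("lane","tray","lane_bottle_1","round_bottle","nozzle_bottle","lever_knob","lever"):
        print(t,[([round(float(v)) for v in d["extent"]],round(d["confidence"],2)) for d in manip.search_frame(p,t)])
E
```

```text
pics
{'time': 0.0, 'joint_pos': array([-1.38197903e+00,  5.33575683e-02,  1.61430485e+00,  1.08100526e-05,
        1.47598463e+00, -1.19012893e-01]), 'joint_vel': array([-0.00025817,  0.00132923, -0.00012425,  0.00117993,  0.00042137,
        0.00047524]), 'joint_efforts': array([ 1.27907384e-03, -3.93680906e+01, -3.70172703e+01, -1.04534425e-05,
        7.00729986e-03,  2.21043365e-05]), 'tool_pos': array([ 0.1892569 , -0.59505628,  0.25505604]), 'tool_rot': array([-1.02676294e-03,  9.88177995e-01,  1.53307519e-01, -3.04673460e-05]), 'contact_force': array([-0.42953574,  0.14155743, -0.46637119]), 'ft_torque': array([ 0.00770718,  0.06488748, -0.02854129]), 'grasp_force': 0.0, 'gripper_width': 1.0008808141846242}
scene 462.52268767253724 462.52268767253724 249.5200760939155 184.5852338455656 [[-0.8729, -0.4878, -0.0045], [-0.3557, 0.6428, -0.6784], [0.3339, -0.5906, -0.7347]] [0.4603, 0.2513, 1.5695]
lane [([237, 133, 294, 233], 0.78), ([206, 232, 224, 267], 0.36)]
tray [([290, 136, 329, 169], 0.98), ([164, 244, 184, 273], 0.65)]
lane_bottle_1 [([268, 156, 286, 182], 0.56)]
round_bo
[... 165 characters left out ...]
284, 154], 0.51)]
lever [([255, 131, 287, 152], 0.68), ([278, 141, 290, 165], 0.67)]
top 427.1133344183857 427.1133344183857 254.85967588300423 193.09415799999488 [[-0.029, -0.9995, 0.0147], [-0.9826, 0.0258, -0.184], [0.1836, -0.0198, -0.9828]] [0.0054, 0.5502, 1.35]
lane [([208, 168, 322, 244], 0.78), ([308, 169, 320, 210], 0.75)]
tray [([336, 204, 382, 249], 0.65), ([127, 204, 148, 222], 0.18)]
lane_bottle_1 [([286, 203, 305, 220], 0.72), ([302, 203, 323, 222], 0.6)]
round_bottle [([163, 204, 182, 220], 0.72), ([164, 165, 183, 185], 0.7)]
nozzle_bottle [([160, 233, 184, 249], 0.6)]
lever_knob [([309, 172, 318, 208], 0.65), ([302, 202, 323, 220], 0.34)]
lever [([308, 168, 319, 208], 0.59)]
```

Run:
```python
import cv2
a=cv2.imread("pics/scene0.png")[110:290,130:350]; b=cv2.imread("pics/top0.png")[140:275,110:400]
cv2.imwrite("pics/a.png",cv2.resize(a,None,fx=3.3,fy=3.3,interpolation=cv2.INTER_CUBIC))
cv2.imwrite("pics/b.png",cv2.resize(b,None,fx=2.75,fy=2.75,interpolation=cv2.INTER_CUBIC))
```

```text
(no output)
```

View pics/a.png

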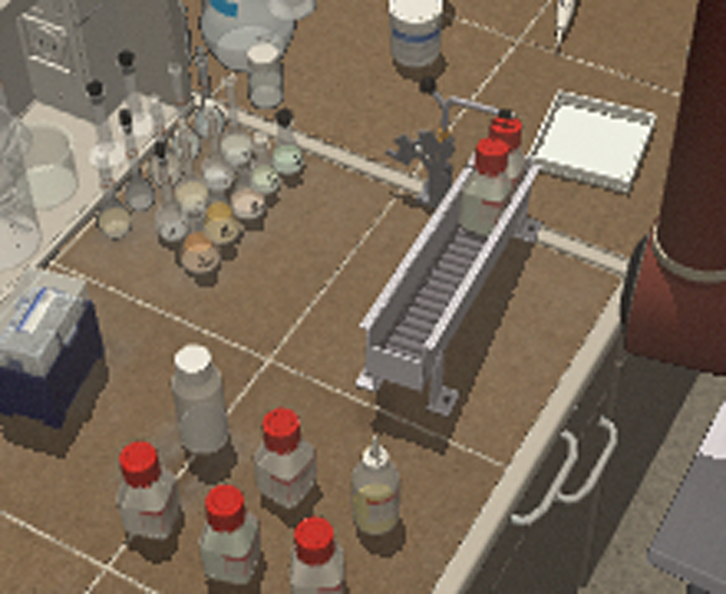

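View pics/b.png

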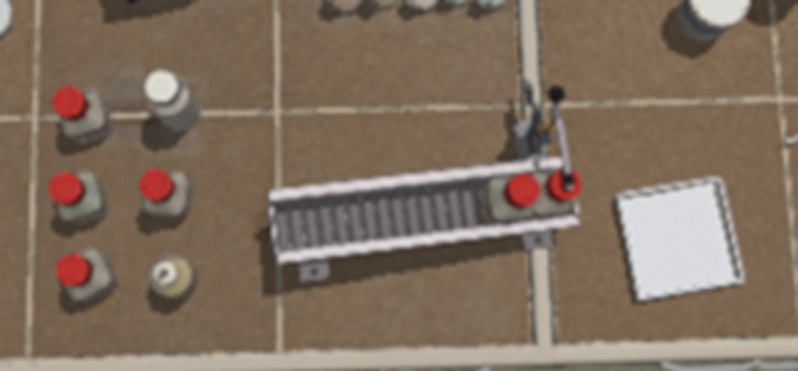

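The scene shows two old bottles in the lane at its right end, near a(490–505,155). The lever's knob is at a(428,85), and its bar lies over the front cap. The tray is at a(595,140). Four new red-capped bottles stand on the left, with caps in b at (70,102), (67,188), (157,185) and (73,270). The two round bottles are at b(162,88) and b(165,275).

```bash
cat > h.py <<'E'
import cv2, numpy as np, itertools
from plant import manip
def shot(n,f=None):
    p=manip.grab_frame(n)
    p["R"]=np.array(p["R"]);p["t"]=np.array(p["t"])
    if f: cv2.imwrite(f"pics/{f}.png",p["frame"][:,:,::-1])
    return p
def red(p,amin=15):
    h=cv2.cvtColor(p["frame"],cv2.COLOR_RGB2HSV)
    m=(((h[...,0]<8)|(h[...,0]>172))&(h[...,1]>170)&(h[...,2]>90)).astype(np.uint8)
    m=cv2.morphologyEx(m,cv2.MORPH_CLOSE,np.ones((3,3)))
    n,l,s,c=cv2.connectedComponentsWithStats(m)
    return [(c[i],s[i]) for i in range(1,n) if s[i,4]>=amin]
def ray(p,uv):
    d=p["R"].T@np.array([(uv[0]-p["cx"])/p["fx"],(uv[1]-p["cy"])/p["fy"],1.])
    return -p["R"].T@p["t"],d/np.linalg.norm(d)
def plane(p,uv,z):
    o,d=ray(p,uv); return o+d*(z-o[2])/d[2]
def tri(pu):
    A=0;b=0;L=[]
    for p,uv in pu:
        o,d=ray(p,uv);M=np.eye(3)-np.outer(d,d);A=A+M;b=b+M@o;L.append((M,o))
    X=np.linalg.solve(A,b); return X,max(np.linalg.norm(M@(X-o)) for M,o in L)
def proj(p,X):
    c=p["R"]@np.asarray(X)+p["t"]; return np.array([p["fx"]*c[0]/c[2]+p["cx"],p["fy"]*c[1]/c[2]+p["cy"]])
E
python3 - <<'E'
from h import *
np.set_printoptions(precision=4,suppress=True)
s,t=shot("scene"),shot("top")
rs,rt=red(s),red(t)
print([(c.round(1).tolist(),x[2:].tolist()) for c,x in rs]);print([(c.round(1).tolist(),x[2:].tolist()) for c,x in rt])
for c,x in rt:
    for d,y in rs:
        X,e=tri([(t,c),(s,d)])
        if e<.01 and .05<X[2]<.2: print(c.round(),d.round(),X,round(e,4))
A=lambda u,v:(130+u/3.3-.35,110+v/3.3-.35)
B=lambda u,v:(110+u/2.75-.3,140+v/2.75-.3)
for n,a,b in [("knob",(428,85),(557,93)),("rearfar",(364,325),(272,195)),("rearnear",(429,350),(278,259)),("frontnear",(539,166),(577,220)),
  ("trayfl",(563,93),(618,194)),("trayfr",(655,115),(719,179)),("traynr",(632,188),(742,282)),("traynl",(535,158),(638,299)),
  ("round",(193,357),(162,85)),("nozz",(376,456),(165,274))]:
    print(n,*tri([(s,A(*a)),(t,B(*b))]))
E
```

```text
[([281.0, 151.2], [13, 12, 84]), ([214.7, 239.7], [11, 13, 110]), ([171.6, 250.0], [12, 14, 120]), ([197.6, 263.4], [12, 14, 131]), ([224.7, 273.1], [12, 14, 126])]
[([134.7, 177.0], [11, 11, 94]), ([133.6, 208.2], [12, 11, 100]), ([166.4, 207.0], [12, 11, 97]), ([314.4, 207.6], [11, 10, 63]), ([299.6, 208.8], [12, 11, 93]), ([136.2, 237.9], [12, 11, 99])]
[135. 177.] [172. 250.] [0.6042 0.3718 0.0969] 0.0006
[134. 208.] [198. 263.] [0.5038 0.3732 0.0964] 0.0005
[166. 207.] [215. 240.] [0.505  0.2706 0.0969] 0.0005
[314. 208.] [281. 151.] [ 0.4912 -0.1907  0.1183] 0.0045
[300. 209.] [281. 151.] [ 0.4754 -0.1401  0.1685] 0.0017
[136. 238.] [225. 273.] [0.4107 0.3628 0.0977] 0.0007
knob [ 0.5857 -0.1837  0.1638] 0.0006949995021791935
rearfar [0.4863 0.1358 0.1267] 0.0013232549853641558
rearnear [0.4145 0.1299 0.1232] 0.0008398187908628069
frontnear [ 0.4539 -0.2141  0.0707] 0.00047075373333788084
trayfl [ 0.4594 -0.2492  0.1582] 0.012384239112945753
trayfr [ 0.4457 -0.4101  0.0199] 0.060923463033748675
traynr [ 0.4034 -0.4702 -0.1675] 0.012208548948209707
traynl [ 0.4137 -0.2553  0.0662] 0.05792005629820787
round [0.6138 0.2581 0.1314] 0.0005129510669764213
nozz [0.4031 0.2579 0.1061] 0.0011184996508964444
```

```bash
cat >> h.py <<'E'
from scipy.spatial.transform import Rotation as Rn
def pose():
    s=manip.state(); q=s["tool_rot"]; r=Rn.from_quat([q[1],q[2],q[3],q[0]]).as_matrix()
    return np.array(s["tool_pos"]),np.arctan2(r[1,0],r[0,0]),s
def plan(wps,start=None):
    """wps: (x,y,z,yaw of tool x); each one call. prints shift/turn units and min rows"""
    P,a=(start if start else pose()[:2])
    print("from",np.round(P,4),round(a,4))
    for w in wps:
        d=np.array(w[:3])-P; c,s=np.cos(a),np.sin(a)
        u=np.round(np.array([c*d[0]+s*d[1], s*d[0]-c*d[1], -d[2]])/.15,3)
        k=round(-((w[3]-a+np.pi)%(2*np.pi)-np.pi)/(2*np.pi),4)
        print(u.tolist(),k,"rows",int(np.ceil(max(np.linalg.norm(u)*.15/.0417,abs(k)*360/7.16))))
        v=u*.15; P=P+np.array([c*v[0]+s*v[1],s*v[0]-c*v[1],-v[2]]); a-=k*2*np.pi
E
python3 - <<'E'
from h import *
np.set_printoptions(precision=4,suppress=True)
s,t=shot("scene"),shot("top")
A=lambda u,v:(130+u/3.3-.35,110+v/3.3-.35)
B=lambda u,v:(110+u/2.75-.3,140+v/2.75-.3)
C=[]
for n,a,b in [("fl",(535,158),(618,194)),("fr",(563,93),(719,179)),("nr",(655,115),(742,282)),("nl",(632,188),(638,299))]:
    X,e=tri([(s,A(*a)),(t,B(*b))]);C.append(X);print(n,X,e)
print(np.mean(C,0))
print("cap2",plane(t,(299.6,208.8),.136),"cap1",plane(t,(314.4,207.6),.128))
w=shot("wrist","w0");print(-w["R"].T@w["t"],w["R"].T[:,2],pose()[0])
plan([(.30,-.50,.29,.11),(.43,-.37,.29,.11),(.51,-.26,.29,.11),(.5857,-.186,.26,.11)])
E
```

```text
fl [ 0.4881 -0.2761  0.0162] 0.003258029336657422
fr [ 0.5051 -0.3993  0.0195] 0.0008448803513804582
nr [ 0.382  -0.4152  0.0225] 0.0019854634716007934
nl [ 0.363  -0.293   0.0091] 0.0012530559154970214
[ 0.4346 -0.3459  0.0168]
cap2 [ 0.4818 -0.1436  0.136 ] cap1 [ 0.4854 -0.1905  0.128 ]
[ 0.253  -0.5756  0.3734] [-0.2544 -0.0799 -0.9638] [ 0.1894 -0.5956  0.2563]
from [ 0.1894 -0.5956  0.2563] 0.3078
[0.896, -0.384, -0.225] 0.0315 rows 4
[0.957, -0.766, 0.0] -0.0 rows 5
[0.61, -0.671, 0.0] -0.0 rows 4
[0.556, -0.435, 0.2] -0.0 rows 3
```

Emit:
arm_command([
  [1, [0.896, -0.384, -0.225], 0.0315],
  [1, [0.896, -0.384, -0.225], 0.0315],
  [1, [0.896, -0.384, -0.225], 0.0315],
  [1, [0.896, -0.384, -0.225], 0.0315],
  [1, [0.896, -0.384, -0.225], 0.0315],
])

```text
time: 1.47
tool_pos: [0.3034, -0.4978, 0.2923]
tool_rot: [0.001, 0.998, 0.057, 0.001]
contact_force: [-0.3, 0.0, 1.2]
gripper_width: 1.0
grasp_force: 0.0
```

Emit:
arm_command([
  [1, [0.957, -0.766, 0], 0],
  [1, [0.957, -0.766, 0], 0],
  [1, [0.957, -0.766, 0], 0],
  [1, [0.957, -0.766, 0], 0],
  [1, [0.957, -0.766, 0], 0],
  [1, [0.957, -0.766, 0], 0],
])

```text
time: 1.97
tool_pos: [0.432, -0.3678, 0.2899]
tool_rot: [-0.0, 0.998, 0.057, 0.0]
contact_force: [-0.2, 0.0, 0.8]
gripper_width: 0.996
grasp_force: 0.0
```

Emit:
arm_command([
  [1, [0.61, -0.671, -0.1], 0],
  [1, [0.61, -0.671, -0.1], 0],
  [1, [0.61, -0.671, -0.1], 0],
  [1, [0.61, -0.671, -0.1], 0],
  [1, [0.61, -0.671, -0.1], 0],
  [1, [0.61, -0.671, -0.1], 0],
])

```text
time: 2.47
tool_pos: [0.5096, -0.2608, 0.3049]
tool_rot: [0.0, 0.998, 0.055, -0.0]
contact_force: [0.1, 0.1, -0.1]
gripper_width: 0.998
grasp_force: 0.0
```

Run:
```python
from h import *
np.set_printoptions(precision=4,suppress=True)
w=shot("wrist","w1");np.savez("w1.npz",**{k:w[k] for k in("fx","fy","cx","cy","R","t")})
print(pose(), -w["R"].T@w["t"],w["R"])
print([(c.round(1).tolist(),x[2:].tolist()) for c,x in red(w)])
for n in("lever_knob","lane_bottle_1","tray"): print(n,manip.search_frame(w,n))
```

```text
(array([ 0.5092, -0.2613,  0.3046]), np.float64(0.10879256596010937), {'time': 2.5167, 'joint_pos': array([-0.6036, -0.0962,  1.6795, -0.0011,  1.5589,  0.8585]), 'joint_vel': array([-0.0161, -0.0016,  0.006 ,  0.005 ,  0.0004,  0.0045]), 'joint_efforts': array([  0.914 , -33.7152, -37.9474,   0.0414,   0.0019,  -0.0019]), 'tool_pos': array([ 0.5092, -0.2613,  0.3046]), 'tool_rot': array([ 0.0003,  0.9985,  0.0544, -0.0006]), 'contact_force': array([ 0.066 ,  0.4645, -0.629 ]), 'ft_torque': array([-0.0048,  0.0254,  0.0263]), 'grasp_force': 0.0, 'gripper_width': 1.000755308466606}) [ 0.5761 -0.2537  0.4219] [[ 0.11   -0.9939 -0.0001]
 [-0.9577 -0.1061  0.2676]
 [-0.266  -0.0293 -0.9635]]
[([177.1, 191.2], [39, 41, 772]), ([119.8, 194.4], [45, 44, 1283]), ([138.0, 177.6], [8, 7, 17])]
lever_knob [{'extent': [144.9, 68.4, 203.0, 207.5], 'confidence': 0.89}]
lane_bottle_1 [{'extent': [98.4, 152.3, 160.4, 216.7], 'confidence': 0.86}, {'extent': [154.7, 150.8, 203.2, 213.1], 'confidence': 0.63}]
tray []
```

View pics/w1.png

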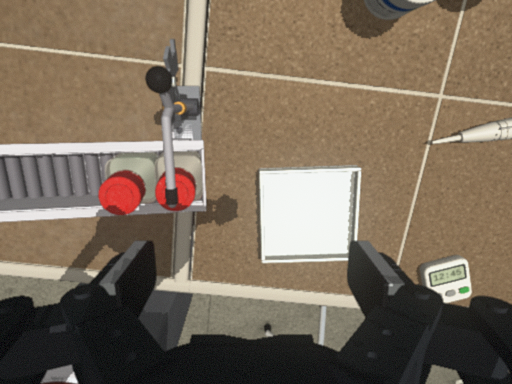

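The wrist view shows the knob at (159,80), the bar ending on the front cap at (172,195), the second cap at (120,194), and the tray corners near (260,170), (360,167), (357,261) and (262,262).

Run:
```python
from h import *
np.set_printoptions(precision=4,suppress=True)
w=dict(np.load("w1.npz"))
K=plane(w,(159,80),.165);print("knob",K)
T=[plane(w,c,.02) for c in[(260,170),(360,167),(357,261),(262,262)]];print(np.array(T),np.mean(T,0), np.arctan2(*(T[1]-T[0])[:2]))
print("caps",plane(w,(119.8,194.4),.136),plane(w,(175.5,191),.128))
f=[plane(w,(203,143),.070),plane(w,(205,206),.070)];print("front corners",f)
plan([(.56,-.19,.25,.11)])
```

```text
knob [ 0.5839 -0.1825  0.165 ]
[[ 0.4936 -0.2739  0.02  ]
 [ 0.5114 -0.3997  0.02  ]
 [ 0.3811 -0.422   0.02  ]
 [ 0.3652 -0.2919  0.02  ]] [ 0.4378 -0.3469  0.02  ] 3.000719322043632
caps [ 0.4803 -0.1418  0.136 ] [ 0.4868 -0.1912  0.128 ]
front corners [array([ 0.5268, -0.2061,  0.07  ]), array([ 0.4549, -0.2135,  0.07  ])]
from [ 0.509  -0.2614  0.3046] 0.1076
[0.389, -0.437, 0.364] -0.0004 rows 3
```

Run:
```python
from h import *
plan([(.585,-.183,.24,.117),(.585,-.183,.171,.117)])
```

```text
from [ 0.509  -0.2614  0.3046] 0.1076
[0.56, -0.465, 0.431] -0.0015 rows 4
[-0.0, -0.0, 0.46] -0.0 rows 2
```

Emit:
arm_command([
  [1, [0.56, -0.465, 0.431], -0.0015],
  [1, [0.56, -0.465, 0.431], -0.0015],
  [1, [0.56, -0.465, 0.431], -0.0015],
  [1, [0.56, -0.465, 0.431], -0.0015],
  [1, [0.56, -0.465, 0.431], -0.0015],
  [1, [0.56, -0.465, 0.431], -0.0015],
  [0, [0.56, -0.465, 0.431], -0.0015],
  [0, [0.56, -0.465, 0.431], -0.0015],
])

```text
time: 3.33
tool_pos: [0.5857, -0.183, 0.242]
tool_rot: [0.001, 0.998, 0.059, 0.001]
contact_force: [0.2, 0.2, 0.1]
gripper_width: 0.747
grasp_force: 0.0
```

Run:
```python
from h import *
np.set_printoptions(precision=4,suppress=True)
w=shot("wrist","w2"); print(pose()[0])
w1=dict(np.load("w1.npz"));print(proj(w,(.585,-.183,.165)))
p=proj(w,(.585,-.183,.165)).astype(int)
g=cv2.cvtColor(w["frame"],cv2.COLOR_RGB2GRAY); h=48
y0,x0=max(p[1]-h,0),max(p[0]-h,0);c=g[y0:p[1]+h,x0:p[0]+h]
n,l,s,ce=cv2.connectedComponentsWithStats((c<45).astype(np.uint8))
for i in range(1,n):
    if s[i,4]>80:
        q=ce[i]+[x0,y0];print(q,s[i],tri([(w,q),(w1,(159,80))]))
```

```text
[ 0.5857 -0.1829  0.242 ]
[250.7278 211.703 ]
```

View pics/w2.png

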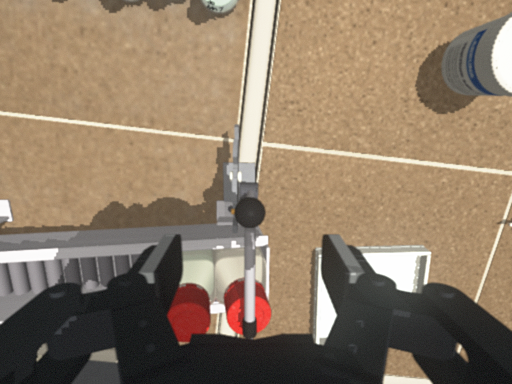

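The knob shows at (249,212) against a predicted (251,212), so it is centred between the fingers. Next I go down, pinch it and swing it.

Emit:
arm_command([
  [0, [0, 0, 0.25], 0],
  [0, [-0.004, 0, 0.473], 0],
  [0, [-0.004, 0, 0.473], 0],
  [-1, [-0.004, 0, 0.473], 0],
  [-1, [-0.004, 0, 0.473], 0],
  [-1, [-0.004, 0, 0.473], 0],
  [-1, [-0.004, 0, 0.473], 0],
  [-1, [-0.004, 0, 0.473], 0],
  [-1, [-0.004, 0, 0.473], 0],
  [-1, [-0.004, 0, 0.473], 0],
])

```text
time: 4.22
tool_pos: [0.5863, -0.1819, 0.1716]
tool_rot: [0.001, 0.998, 0.06, 0.002]
contact_force: [-0.2, 0.9, 5.1]
gripper_width: 0.202
grasp_force: 58.9
```

Emit:
arm_command([
  [-1, [0.087, 0, 0.017], 0],
  [-1, [0.169, 0, 0.047], 0],
  [-1, [0.25, 0, 0.083], 0],
  [-1, [0.326, 0, 0.125], 0],
  [-1, [0.39, 0, 0.172], 0],
  [-1, [0.435, 0, 0.207], 0],
  [-1, [0.435, 0, 0.207], 0],
  [-1, [0.435, 0, 0.207], 0],
])

```text
time: 4.88
tool_pos: [0.6518, -0.1744, 0.14]
tool_rot: [0.001, 0.998, 0.06, 0.002]
contact_force: [4.2, -0.2, 4.1]
gripper_width: 0.191
grasp_force: 61.1
```

Emit:
arm_command([
  [0, [0, 0, 0], 0],
  [0, [0, 0, 0], 0],
  [0, [0, 0, 0], 0],
  [0, [0, 0, -0.2], 0],
  [0, [0, 0, -0.5], 0],
  [0, [0, 0, -0.8], 0],
  [0, [0, 0, -0.8], 0],
])

```text
time: 5.47
tool_pos: [0.6524, -0.1747, 0.2679]
tool_rot: [0.003, 0.998, 0.06, 0.006]
contact_force: [0.6, 0.7, 1.7]
gripper_width: 0.495
grasp_force: 0.0
```

Run:
```python
from h import *
np.set_printoptions(precision=4,suppress=True)
w=shot("wrist","w3");s=shot("scene");t=shot("top"); print(pose()[0],pose()[1])
ex,ey=np.array([np.cos(.117),np.sin(.117),0]),np.array([-np.sin(.117),np.cos(.117),0])
O=np.array([.470,-.0425,0])
for th in(.3,.55,.8):
    X=np.array([.585,-.183,.165])+ex*(.022*np.cos(th)+.13*np.sin(th)-.022)+np.array([0,0,1])*(.13*np.cos(th)-.022*np.sin(th)-.13)
    print(th,X,[proj(p,X).round(1).tolist() for p in(w,s,t)])
print([(c.round(1).tolist(),x[2:].tolist()) for c,x in red(t)],[(c.round(1).tolist(),x[2:].tolist()) for c,x in red(s)])
print([(c.round(1).tolist(),x[2:].tolist()) for c,x in red(w)])
a=cv2.resize(s["frame"][110:180,215:315,::-1],None,fx=4,fy=4,interpolation=2)
cv2.imwrite("pics/c3.png",np.vstack([np.hstack([a,np.zeros((280,112,3),np.uint8)]),w["frame"][:300,:,::-1]]))
plan([(.53,-.185,.26,.9),(.486,-.191,.22,1.688)])
```

```text
[ 0.65   -0.1738  0.2596] 0.11921909403993462
0.3 [ 0.6222 -0.1786  0.1527] [[250.6, 233.3], [250.5, 135.4], [309.4, 162.7]]
0.55 [ 0.6493 -0.1754  0.1343] [[250.6, 193.2], [244.0, 137.2], [307.1, 155.8]]
0.8 [ 0.671  -0.1729  0.1098] [[250.6, 161.3], [238.9, 140.5], [304.9, 151.3]]
[([134.8, 177.0], [11, 11, 93]), ([133.6, 208.2], [12, 11, 100]), ([166.4, 207.0], [12, 11, 98]), ([136.1, 237.8], [12, 10, 98])] [([281.0, 150.9], [13, 12, 93]), ([214.7, 239.9], [11, 13, 117]), ([171.6, 250.1], [12, 14, 121]), ([197.6, 263.4], [12, 14, 134]), ([224.8, 273.4], [12, 14, 137])]
[([245.5, 334.5], [29, 9, 108])]
from [ 0.65   -0.1738  0.2596] 0.1192
[-0.803, -0.021, -0.003] -0.1243 rows 7
[-0.214, -0.205, 0.267] -0.1254 rows 7
```

View pics/c3.png

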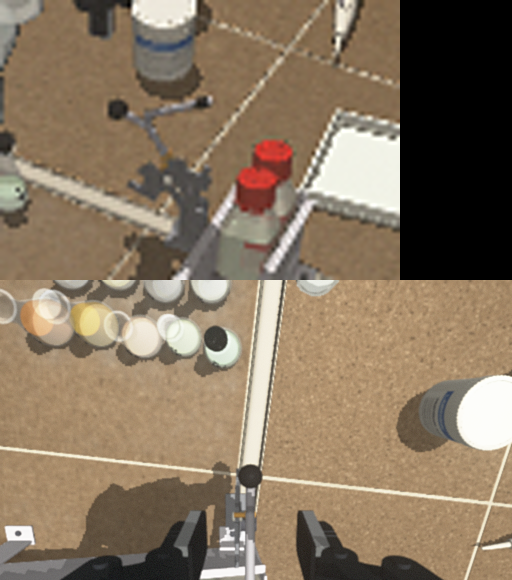

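The knob is now at wrist (250,195), matching 0.55 rad, and the front cap is free of the bar.

Emit:
arm_command([
  [0.4, [-0.803, -0.021, -0.003], -0.1243],
  [0.4, [-0.803, -0.021, -0.003], -0.1243],
  [0.4, [-0.803, -0.021, -0.003], -0.1243],
  [0.4, [-0.803, -0.021, -0.003], -0.1243],
  [0.4, [-0.803, -0.021, -0.003], -0.1243],
  [0.4, [-0.803, -0.021, -0.003], -0.1243],
  [0.4, [-0.803, -0.021, -0.003], -0.1243],
  [0.4, [-0.803, -0.021, -0.003], -0.1243],
])

```text
time: 6.28
tool_pos: [0.5286, -0.1844, 0.2558]
tool_rot: [-0.002, 0.9, 0.435, -0.002]
contact_force: [0.8, -0.1, -1.0]
gripper_width: 0.701
grasp_force: 0.0
```

Emit:
arm_command([
  [0.4, [-0.214, -0.205, 0.267], -0.1254],
  [0.4, [-0.214, -0.205, 0.267], -0.1254],
  [0.4, [-0.214, -0.205, 0.267], -0.1254],
  [0.4, [-0.214, -0.205, 0.267], -0.1254],
  [0.4, [-0.214, -0.205, 0.267], -0.1254],
  [0.4, [-0.214, -0.205, 0.267], -0.1254],
  [0.4, [-0.214, -0.205, 0.267], -0.1254],
  [0.4, [-0.214, -0.205, 0.267], -0.1254],
  [0.4, [-0.214, -0.205, 0.267], -0.1254],
  [0.4, [-0.214, -0.205, 0.267], -0.1254],
])

```text
time: 7.12
tool_pos: [0.4856, -0.1907, 0.2178]
tool_rot: [-0.001, 0.665, 0.747, -0.0]
contact_force: [-1.2, -0.5, -0.6]
gripper_width: 0.701
grasp_force: 0.0
```

Run:
```python
from h import *
np.set_printoptions(precision=4,suppress=True)
w=shot("wrist","w4"); P,a,s=pose();print(P,a,s["joint_pos"])
for c,x in red(w): print(c,x[2:],plane(w,c,.128),plane(w,c,.136))
print(proj(w,(.4865,-.191,.128)),proj(w,(.481,-.1425,.136)))
```

```text
[ 0.4857 -0.1908  0.2181] 1.687107337806992 [-0.517  -0.1695  1.8902  0.      1.4222 -0.6333]
[255.7139 136.441 ] [  59   63 2569] [ 0.4822 -0.1447  0.128 ] [ 0.482  -0.1439  0.136 ]
[255.5217 175.5217] [12  5 23] [ 0.4851 -0.1701  0.128 ] [ 0.4848 -0.1683  0.136 ]
[265.0526 177.6842] [ 6  7 19] [ 0.4915 -0.1708  0.128 ] [ 0.491 -0.169  0.136]
[256.5391 211.1792] [  54   54 2137] [ 0.4887 -0.1946  0.128 ] [ 0.4883 -0.1919  0.136 ]
[253.8813 205.8337] [254.3821 133.8921]
```

View pics/w4.png

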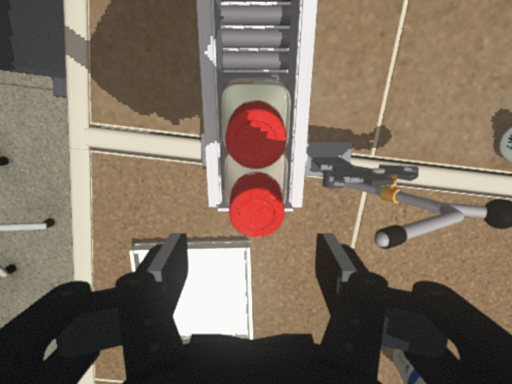

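Both caps lie on the lane line, the front one at (256,211), and the bar end at (390,237) clears the fingers. Now I grasp and lift along the lean.

Emit:
arm_command([
  [0.4, [-0.01, 0.012, 0.25], 0],
  [0.4, [-0.01, 0.012, 0.45], 0],
  [0.4, [-0.01, 0.012, 0.56], 0],
  [0.4, [-0.01, 0.012, 0.56], 0],
  [-1, [-0.01, 0.012, 0.56], 0],
  [-1, [-0.01, 0.012, 0.56], 0],
  [-1, [-0.01, 0.012, 0.56], 0],
  [-1, [-0.01, 0.012, 0.56], 0],
  [-1, [-0.01, 0.012, 0.56], 0],
  [-1, [-0.01, 0.012, 0.56], 0],
  [-1, [-0.01, 0.012, 0.56], 0],
])

```text
time: 8.08
tool_pos: [0.4889, -0.1928, 0.1366]
tool_rot: [0.001, 0.664, 0.747, 0.0]
contact_force: [-0.1, 1.8, 6.0]
gripper_width: 0.404
grasp_force: 60.9
```

Emit:
arm_command([
  [-1, [-0.01, 0, -0.06], 0],
  [-1, [-0.019, 0, -0.12], 0],
  [-1, [-0.028, 0, -0.18], 0],
  [-1, [-0.044, 0, -0.28], 0],
  [-1, [-0.063, 0, -0.4], 0],
  [-1, [-0.085, 0, -0.55], 0],
  [-1, [-0.11, 0, -0.7], 0],
  [-1, [-0.125, 0, -0.8], 0],
  [-1, [-0.125, 0, -0.8], 0],
  [-1, [-0.125, 0, -0.8], 0],
  [-1, [-0.125, 0, -0.8], 0],
  [-1, [-0.125, 0, -0.8], 0],
])

```text
time: 9.08
tool_pos: [0.4893, -0.2103, 0.2528]
tool_rot: [-0.002, 0.664, 0.747, -0.0]
contact_force: [-0.0, -0.4, -3.2]
gripper_width: 0.406
grasp_force: 60.3
```

Run:
```python
from h import *
np.set_printoptions(precision=4,suppress=True)
s=shot("scene");t=shot("top"); P,a,st=pose();print(P,a,st["gripper_width"])
for p in(s,t): print([(c.round(1).tolist(),x[2:].tolist()) for c,x in red(p)])
cv2.imwrite("pics/c5.png",cv2.resize(s["frame"][100:180,225:345,::-1],None,fx=4,fy=4,interpolation=2))
plan([(.4378,-.33,.245,1.7),(.4378,-.347,.16,1.7)])
```

```text
[ 0.4895 -0.2104  0.253 ] 1.6883331711838554 0.4029976500115587
[([285.7, 123.8], [9, 11, 82]), ([214.7, 239.9], [11, 13, 115]), ([171.5, 250.0], [12, 14, 117]), ([197.6, 263.4], [12, 14, 133]), ([224.7, 273.3], [12, 14, 136])]
[([134.7, 177.0], [12, 11, 94]), ([133.6, 208.2], [12, 11, 100]), ([166.4, 206.9], [12, 11, 96]), ([136.1, 237.8], [12, 11, 100])]
from [ 0.4895 -0.2104  0.253 ] 1.6883
[-0.752, -0.436, 0.053] -0.0019 rows 4
[-0.112, -0.014, 0.567] 0.0 rows 3
```

View pics/c5.png

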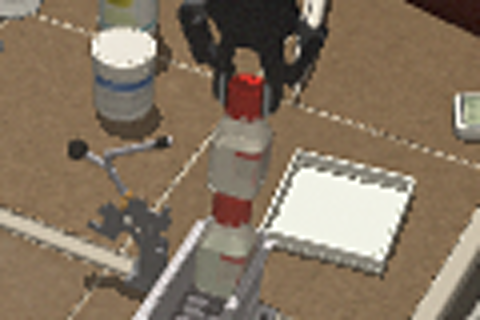

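Bottle 1 is held clear at (245,95) in the crop, and bottle 2 has run down to the front stop. On to the tray.

Emit:
arm_command([
  [-1, [-0.25, -0.14, 0.02], 0],
  [-1, [-0.5, -0.28, 0.04], 0],
  [-1, [-0.752, -0.42, 0.053], 0],
  [-1, [-0.957, -0.45, 0.053], 0],
  [-1, [-0.957, -0.45, 0.053], 0],
  [-1, [-0.957, -0.45, 0.25], 0],
  [-1, [-0.957, -0.45, 0.5], 0],
  [-1, [-0.957, -0.45, 0.7], 0],
  [-1, [-0.957, -0.45, 0.8], 0],
  [-1, [-0.957, -0.45, 0.8], 0],
  [-1, [-0.957, -0.45, 0.8], 0],
])

```text
time: 10.1
tool_pos: [0.4394, -0.3604, 0.1333]
tool_rot: [-0.002, 0.664, 0.747, 0.0]
contact_force: [0.8, -0.5, -1.3]
gripper_width: 0.401
grasp_force: 60.8
```

Run:
```python
from h import *
np.set_printoptions(precision=4,suppress=True)
P,a,s=pose();print(P,a,s["contact_force"]); plan([(.4396,-.3625,.112,a)])
```

```text
[ 0.4394 -0.3604  0.1333] 1.6884491219460311 [ 0.7953 -0.4979 -1.2792]
from [ 0.4394 -0.3604  0.1333] 1.6884
[-0.014, -0.0, 0.142] -0.0 rows 1
```

Emit:
arm_command([
  [-1, [-0.014, 0, 0.05], 0],
  [-1, [-0.014, 0, 0.1], 0],
  [-1, [-0.014, 0, 0.13], 0],
  [-1, [-0.01, 0, 0.145], 0],
  [-1, [-0.007, 0, 0.155], 0],
  [-1, [-0.003, 0, 0.16], 0],
  [-1, [-0.003, 0, 0.16], 0],
])

```text
time: 10.68
tool_pos: [0.4402, -0.3623, 0.1119]
tool_rot: [0.001, 0.664, 0.747, -0.0]
contact_force: [-1.4, -0.1, 2.1]
gripper_width: 0.399
grasp_force: 61.4
```

Emit:
arm_command([
  [0.3, [0, 0, 0], 0],
  [0.3, [0, 0, 0], 0],
  [0.3, [0, 0, 0], 0],
  [0.3, [0, 0, 0], 0],
  [0.3, [0, 0, -0.2], 0],
  [0.3, [0, 0, -0.4], 0],
  [0.3, [0, 0, -0.7], 0],
  [0.3, [0, 0, -1], 0],
  [0.3, [0, 0, -1], 0],
  [0.3, [0, 0, -1], 0],
])

```text
time: 11.52
tool_pos: [0.4417, -0.3634, 0.2664]
tool_rot: [0.005, 0.664, 0.747, -0.0]
contact_force: [-0.4, 0.9, -0.6]
gripper_width: 0.647
grasp_force: 0.0
```

Run:
```python
from h import *
np.set_printoptions(precision=4,suppress=True)
s=shot("scene");t=shot("top");w=shot("wrist"); P,a,st=pose();print(P,a,st["time"])
for p in(s,t,w): print([(c.round(1).tolist(),x[2:].tolist()) for c,x in red(p,60)])
for c,x in red(w,300): print(plane(w,c,.102))
a=cv2.resize(s["frame"][100:180,225:345,::-1],(512,341),interpolation=2)
cv2.imwrite("pics/c6.png",np.vstack([a,w["frame"][:250,:,::-1]]))
```

```text
[ 0.4395 -0.3612  0.2588] 1.6881569545565218 11.6667
[([311.3, 135.6], [8, 11, 71]), ([214.8, 239.8], [11, 13, 113]), ([171.5, 250.1], [12, 14, 118]), ([197.6, 263.4], [12, 14, 132]), ([224.7, 273.3], [12, 14, 135])]
[([134.8, 177.0], [11, 11, 94]), ([133.6, 208.2], [12, 11, 100]), ([166.4, 207.0], [12, 11, 97]), ([315.1, 207.0], [11, 11, 94]), ([136.2, 237.8], [12, 11, 99])]
[([249.6, 166.2], [30, 32, 326]), ([262.7, 175.5], [24, 21, 128])]
[ 0.4361 -0.3487  0.102 ]
```

View pics/c6.png

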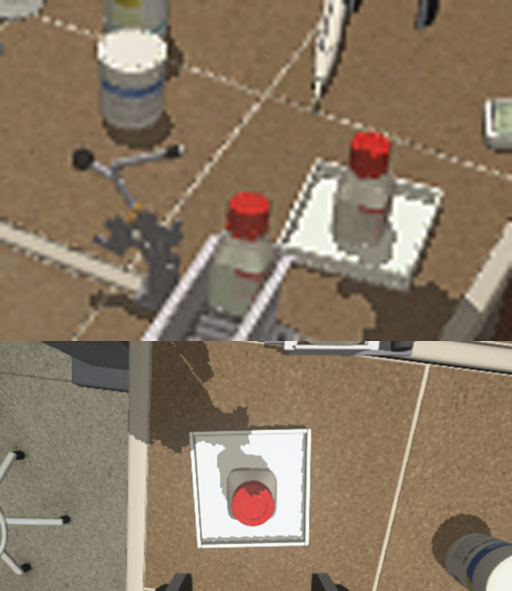

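The old bottle stands upright in the tray centre, at wrist crop (252,500). The lever is still in the middle notch and bottle 2 is at the front. Next, the new stock.

Run:
```python
from h import *
plan([(.45,-.22,.33,1.688),(.46,-.075,.35,1.688),(.47,.07,.35,1.688),(.49,.21,.35,1.688),(.50,.33,.35,1.688)])
```

```text
from [ 0.4395 -0.3612  0.2588] 1.6882
[0.927, 0.18, -0.475] 0.0 rows 4
[0.952, 0.179, -0.133] 0.0 rows 4
[0.952, 0.18, 0.0] 0.0 rows 4
[0.911, 0.241, 0.0] 0.0 rows 4
[0.787, 0.16, 0.0] 0.0 rows 3
```

Emit:
arm_command([
  [0.4, [0, 0, -0.25], 0],
  [0.4, [0.927, 0.18, -0.475], 0],
  [0.4, [0.927, 0.18, -0.475], 0],
  [0.4, [0.927, 0.18, -0.475], 0],
  [0.4, [0.927, 0.18, -0.475], 0],
  [0.4, [0.927, 0.18, -0.475], 0],
])

```text
time: 12.17
tool_pos: [0.4507, -0.2171, 0.3312]
tool_rot: [-0.001, 0.663, 0.749, 0.0]
contact_force: [0.8, 0.0, 0.4]
gripper_width: 0.699
grasp_force: 0.0
```

Emit:
arm_command([
  [0.4, [0.952, 0.179, -0.133], 0],
  [0.4, [0.952, 0.179, -0.133], 0],
  [0.4, [0.952, 0.179, -0.133], 0],
  [0.4, [0.952, 0.179, -0.133], 0],
  [0.4, [0.952, 0.179, -0.133], 0],
])

```text
time: 12.58
tool_pos: [0.4604, -0.0728, 0.3505]
tool_rot: [-0.001, 0.663, 0.749, -0.0]
contact_force: [0.2, -0.4, 0.7]
gripper_width: 0.699
grasp_force: 0.0
```

Emit:
arm_command([
  [0.4, [0.952, 0.18, 0], 0],
  [0.4, [0.952, 0.18, 0], 0],
  [0.4, [0.952, 0.18, 0], 0],
  [0.4, [0.952, 0.18, 0], 0],
  [0.4, [0.952, 0.18, 0], 0],
  [0.4, [0.952, 0.18, 0], 0],
])

```text
time: 13.08
tool_pos: [0.4705, 0.0691, 0.3497]
tool_rot: [-0.001, 0.664, 0.748, -0.002]
contact_force: [-0.4, -0.2, -0.3]
gripper_width: 0.701
grasp_force: 0.0
```

Run:
```python
from h import *
w=shot("wrist","w7");np.savez("w7.npz",**{k:w[k] for k in("fx","fy","cx","cy","R","t")})
```

Emit:
arm_command([
  [0.4, [0.911, 0.241, 0], 0],
  [0.4, [0.911, 0.241, 0], 0],
  [0.4, [0.911, 0.241, 0], 0],
  [0.4, [0.911, 0.241, 0], 0],
  [0.4, [0.911, 0.241, 0], 0],
])

```text
time: 13.55
tool_pos: [0.491, 0.2103, 0.3506]
tool_rot: [-0.001, 0.664, 0.748, -0.001]
contact_force: [0.7, -0.2, -0.8]
gripper_width: 0.701
grasp_force: 0.0
```

Emit:
arm_command([
  [0.4, [0.787, 0.16, 0], 0],
  [0.4, [0.787, 0.16, 0], 0],
  [0.4, [0.787, 0.16, 0], 0],
  [0.4, [0.787, 0.16, 0], 0],
  [0.4, [0.787, 0.16, 0], 0],
  [0.4, [0.787, 0.16, 0], 0],
])

```text
time: 14.05
tool_pos: [0.5013, 0.3274, 0.3513]
tool_rot: [0.0, 0.665, 0.747, -0.001]
contact_force: [-0.3, -0.5, 0.3]
gripper_width: 0.698
grasp_force: 0.0
```

Run:
```python
from h import *
np.set_printoptions(precision=4,suppress=True)
w=shot("wrist","w8");t=shot("top"); P,a,st=pose();print(P,a,st["time"],w["fx"])
np.savez("w8.npz",**{k:w[k] for k in("fx","fy","cx","cy","R","t")})
for c,x in red(w,60): print(c,x[2:],plane(w,c,.102))
w7=dict(np.load("w7.npz"));w7["frame"]=cv2.imread("pics/w7.png")[:,:,::-1]
print(proj(w7,(.470-.181*.117,.138,.124)),proj(w7,(.470+.16*.117,-.20,.07)))
cv2.imwrite("pics/c8.png",np.vstack([cv2.imread("pics/w7.png")[:250],w["frame"][:330,:,::-1]]))
```

```text
[0.5011 0.3273 0.3519] 1.6854750609686335 14.15 321.76235089407953
[175.369  122.3138] [ 36  32 889] [0.4109 0.3622 0.102 ]
[258.0702 122.6591] [ 32  33 798] [0.5026 0.3725 0.102 ]
[346.136  134.1249] [ 36  32 897] [0.6026 0.3713 0.102 ]
[249.1222 208.2904] [ 29  33 761] [0.5041 0.2713 0.102 ]
[239.8739  98.0214] [243.1992 339.858 ]
```

View pics/c8.png

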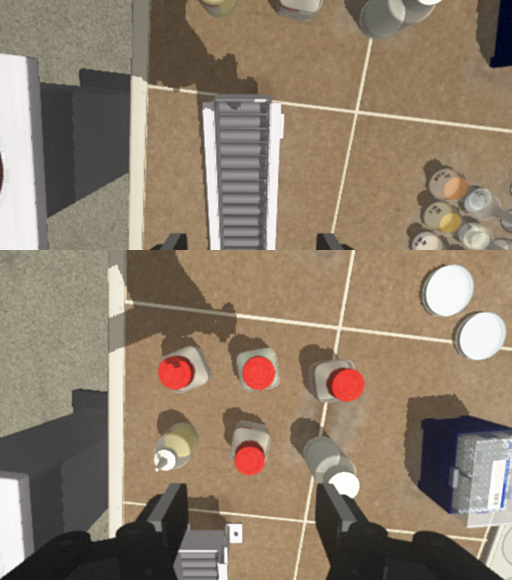

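The lane's rear end is centred at (243,100) in the upper picture. In the lower one the four caps are at (175,372), (258,372), (346,384) and (249,458), with the nozzle bottle at (175,450) and the round one at (335,470). Next I measure the bottle yaws.

```bash
cat >> h.py <<'E'
def yaws(w,caps,z=.06,px=.00035,S=280):
    tiles=[];out=[]
    for X in caps:
        H=np.float32([[-1,-1],[1,-1],[1,1],[-1,1]])*S*px/2
        src=np.float32([proj(w,(X[0]+h[0],X[1]+h[1],z)) for h in H])
        dst=np.float32([[0,0],[S,0],[S,S],[0,S]])
        T=cv2.warpPerspective(w["frame"],cv2.getPerspectiveTransform(src,dst),(S,S),flags=cv2.INTER_CUBIC)
        hs=cv2.cvtColor(T,cv2.COLOR_RGB2HSV); m=((hs[...,1]<75)&(hs[...,2]>95)).astype(np.uint8)
        r=((hs[...,1]>150)&((hs[...,0]<10)|(hs[...,0]>170))).astype(np.uint8)
        m=cv2.morphologyEx(m|r,cv2.MORPH_OPEN,np.ones((9,9)))
        g=cv2.GaussianBlur(cv2.cvtColor(T,cv2.COLOR_RGB2GRAY),(0,0),2).astype(np.float32)
        gx,gy=cv2.Sobel(g,5,1,0),cv2.Sobel(g,5,0,1);mg=np.hypot(gx,gy)
        yy,xx=np.mgrid[:S,:S]-S/2;rr=np.hypot(xx,yy)*px
        ok=(rr>.02)&(rr<.042)&(cv2.dilate(r,np.ones((13,13)))==0)
        ang=np.arctan2(gy,gx)[ok];wt=mg[ok]**2
        best=np.angle((wt*np.exp(4j*ang)).sum())/4
        hist,_=np.histogram(np.mod(ang,np.pi/2),18,(0,np.pi/2),weights=wt)
        cs=cv2.findContours(m,0,1)[0]; rect=cv2.minAreaRect(max(cs,key=cv2.contourArea)) if cs else None
        V=T[:,:,::-1].copy()
        if rect: cv2.polylines(V,[cv2.boxPoints(rect).astype(np.int32)],True,(0,255,0),1)
        d=np.array([np.cos(best),np.sin(best)])*60;c0=np.array([S/2,S/2])
        cv2.line(V,tuple((c0-d).astype(int)),tuple((c0+d).astype(int)),(255,0,0),1)
        tiles.append(V);out.append((round(float(best),3),(hist/hist.max()).round(1).tolist(),rect and (np.round(rect[1],0)*px*1e3,round(np.deg2rad(rect[2]),3))))
    return out,tiles
E
python3 - <<'E'
from h import *
w=dict(np.load("w8.npz"));w["frame"]=cv2.imread("pics/w8.png")[:,:,::-1]
o,T=yaws(w,[(.504,.271),(.503,.373),(.603,.3715),(.411,.3625)])
for x in o:print(x)
cv2.imwrite("pics/y.png",np.vstack([np.hstack(T[:2]),np.hstack(T[2:])]))
E
```

```text
(-0.06, [0.8999999761581421, 0.5, 0.4000000059604645, 0.30000001192092896, 0.20000000298023224, 0.30000001192092896, 0.30000001192092896, 0.20000000298023224, 0.10000000149011612, 0.30000001192092896, 0.20000000298023224, 0.30000001192092896, 0.30000001192092896, 0.30000001192092896, 0.4000000059604645, 0.5, 1.0, 0.699999988079071], (array([47.6, 39.9]), np.float64(1.571)))
(0.304, [0.6000000238418579, 0.800000011920929, 0.8999999761581421, 1.0, 0.699999988079071, 0.6000000238418579, 0.4000000059604645, 0.30000001192092896, 0.30000001192092896, 0.5, 0.30000001192092896, 0.20000000298023224, 0.30000001192092896, 0.20000000298023224, 0.20000000298023224, 0.20000000298023224, 0.20000000298023224, 0.20000000298023224], (array([39.9, 39.2]), np.float64(1.571)))
(0.136, [1.0, 0.699999988079071, 0.5, 0.5, 0.5, 0.30000001192092896, 0.20000000298023224, 0.10000000149011612, 0.10000000149011612, 0.20000000298023224, 0.10000000149011612, 0.10000000149011612, 0.10000000149011612, 0.10000000149011612, 0.10000000149011612, 0.20000000298023224, 0.4000000059604645, 0.5], (array([95.2, 52.5]), np.float64(1.286)))
(0.465, [0.5, 0.30000001192092896, 0.30000001192092896, 0.4000000059604645, 0.6000000238418579, 0.8999999761581421, 1.0, 0.5, 0.30000001192092896, 0.30000001192092896, 0.20000000298023224, 0.20000000298023224, 0.20000000298023224, 0.20000000298023224, 0.10000000149011612, 0.10000000149011612, 0.30000001192092896, 0.20000000298023224], (array([45.15, 39.2 ]), np.float64(0.528)))
```

View pics/y.png

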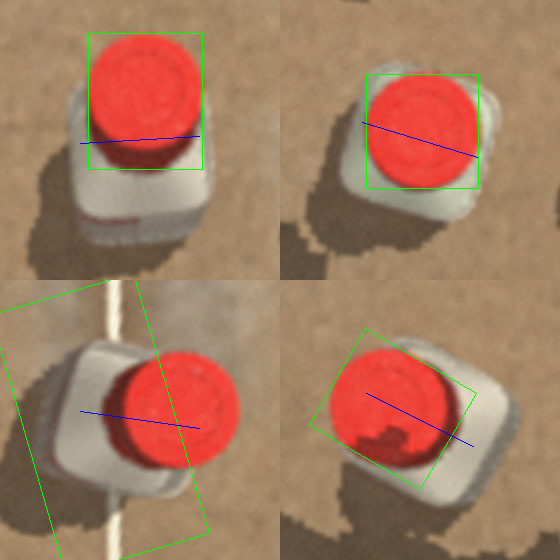

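```bash
cat >> h.py <<'E'
O=np.array([.4715,-.044]);LY=.11
def lane(ly,dz=0):  # world xy, TCP z at touch for a bottle gripped with TCP .110 above its base
    x,y=O+ly*np.array([-np.sin(LY),np.cos(LY)]); return x,y,.110+.028+(ly+.16)*.1583+.004+dz
def cycle(cap,beta,ly,start=None):
    L=lane(ly); g=beta+np.pi/2; l=LY+np.pi/2
    n=max(2,int(np.ceil((cap[1]-L[1])/.13))); m=[]
    for i in range(1,n+1):
        f=i/n; m.append((cap[0]+f*(L[0]-cap[0]),cap[1]+f*(L[1]-cap[1]),.30,g+(l-g)*min(1,2*f)))
    plan([(cap[0],cap[1],.20,g),(cap[0],cap[1],.110,g),(cap[0],cap[1],.25,g)]+m+[(L[0],L[1],L[2]+.03,l),(L[0],L[1],L[2],l)],start)
E
python3 - <<'E'
from h import *
cycle((.5045,.271),-.06,-.07)
E
```

```text
from [0.5011 0.3273 0.3519] 1.6855
[-0.376, -0.02, 1.013] 0.0278 rows 4
[0.0, -0.0, 0.6] 0.0 rows 3
[0.0, -0.0, -0.934] 0.0 rows 4
[-0.856, -0.005, -0.333] -0.018 rows 4
[-0.851, -0.102, 0.0] -0.0091 rows 4
[-0.843, -0.15, 0.0] 0.0 rows 4
[0.0, 0.0, 0.758] 0.0 rows 3
[0.0, 0.0, 0.2] 0.0 rows 1
```

Emit:
arm_command([
  [0.4, [-0.376, -0.02, 0.3], 0.0278],
  [0.4, [-0.376, -0.02, 0.6], 0.0278],
  [0.4, [-0.376, -0.02, 0.85], 0.0278],
  [0.4, [-0.376, -0.02, 1], 0.0278],
  [0.4, [-0.376, -0.02, 1], 0.0278],
  [0.4, [-0.376, -0.02, 1], 0.0278],
])

```text
time: 14.65
tool_pos: [0.5026, 0.2711, 0.1994]
tool_rot: [-0.001, 0.728, 0.686, -0.003]
contact_force: [0.8, -0.2, 0.1]
gripper_width: 0.698
grasp_force: 0.0
```

Run:
```python
from h import *
np.set_printoptions(precision=4,suppress=True)
w=shot("wrist"); P,a,st=pose();print(P,a)
for c,x in red(w,100): print(c,x[2:],plane(w,c,.102))
print(proj(w,(.5045,.271,.102)))
```

```text
[0.5044 0.2723 0.203 ] 1.5121456797007313
[406.7259  35.9794] [  76   71 3936] [0.6019 0.3708 0.102 ]
[244.0804  42.4582] [  59   67 3084] [0.503  0.3731 0.102 ]
[98.749  69.9012] [  72   62 3179] [0.4109 0.3628 0.102 ]
[255.849  201.0485] [  51   58 2311] [0.5045 0.2711 0.102 ]
[255.811 201.172]
```

Well centred. I pick it up and carry it to the lane.

Emit:
arm_command([
  [0.4, [0, 0.0, 0.3], 0],
  [0.4, [0, 0.0, 0.52], 0],
  [0.4, [0, 0.0, 0.617], 0],
  [0.4, [0, 0.0, 0.617], 0],
  [-1, [0, 0, 0.617], 0],
  [-1, [0, 0, 0.617], 0],
  [-1, [0, 0, 0.617], 0],
  [-1, [0, 0, 0.617], 0],
  [-1, [0, 0, 0.617], 0],
  [-1, [0, 0, 0.617], 0],
  [-1, [0, 0, 0.617], 0],
])

```text
time: 15.62
tool_pos: [0.5067, 0.2742, 0.1143]
tool_rot: [0.001, 0.727, 0.687, 0.003]
contact_force: [-2.6, 0.5, 6.8]
gripper_width: 0.396
grasp_force: 60.4
```

Emit:
arm_command([
  [-1, [0, 0, -0.1], 0],
  [-1, [0, 0, -0.3], 0],
  [-1, [0, 0, -0.55], 0],
  [-1, [0, 0, -0.8], 0],
  [-1, [0, 0, -0.934], 0],
  [-1, [0, 0, -0.934], 0],
  [-1, [0, 0, -0.934], 0],
])

```text
time: 16.2
tool_pos: [0.5049, 0.2734, 0.2518]
tool_rot: [0.001, 0.727, 0.687, 0.002]
contact_force: [-0.4, 0.3, -5.7]
gripper_width: 0.399
grasp_force: 60.9
```

Emit:
arm_command([
  [-1, [-0.214, 0, -0.15], -0.005],
  [-1, [-0.428, 0, -0.3], -0.01],
  [-1, [-0.642, 0, -0.333], -0.014],
  [-1, [-0.856, -0.005, -0.333], -0.018],
  [-1, [-0.856, -0.005, -0.333], -0.018],
  [-1, [-0.856, -0.005, -0.333], -0.018],
])

```text
time: 16.7
tool_pos: [0.4949, 0.1434, 0.2963]
tool_rot: [-0.002, 0.688, 0.726, -0.002]
contact_force: [0.2, -0.4, -4.4]
gripper_width: 0.395
grasp_force: 60.9
```

Emit:
arm_command([
  [-1, [-0.213, -0.025, 0], -0.003],
  [-1, [-0.426, -0.05, 0], -0.006],
  [-1, [-0.639, -0.075, 0], -0.0091],
  [-1, [-0.851, -0.102, 0], -0.0091],
  [-1, [-0.851, -0.102, 0], -0.0091],
])

```text
time: 17.12
tool_pos: [0.4869, 0.0128, 0.2969]
tool_rot: [-0.0, 0.668, 0.744, -0.003]
contact_force: [0.2, 0.8, -4.2]
gripper_width: 0.392
grasp_force: 60.9
```

Emit:
arm_command([
  [-1, [-0.211, -0.037, 0], 0],
  [-1, [-0.422, -0.075, 0], 0],
  [-1, [-0.633, -0.112, 0], 0],
  [-1, [-0.8, -0.145, 0], 0],
  [-1, [-0.843, -0.15, 0], 0],
  [-1, [-0.843, -0.15, 0], 0],
  [-1, [-0.843, -0.15, 0], 0],
])

```text
time: 17.7
tool_pos: [0.4795, -0.1106, 0.2978]
tool_rot: [-0.002, 0.666, 0.746, -0.0]
contact_force: [-0.4, -0.0, -3.9]
gripper_width: 0.394
grasp_force: 60.5
```

Run:
```python
from h import *
np.set_printoptions(precision=4,suppress=True)
P,a,st=pose();print(P,a,st["gripper_width"],st["contact_force"],st["time"])
w=shot("wrist");t=shot("top")
for c,x in red(w,60): print(c,x[2:])
print([(c.round(1).tolist(),x[2:].tolist()) for c,x in red(t)])
cv2.imwrite("pics/c9.png",w["frame"][:,:,::-1])
L=lane(-.07);plan([(L[0],L[1],L[2]+.03,1.681),(L[0],L[1],L[2],1.681)])
```

```text
[ 0.4795 -0.1106  0.2978] 1.683993769277234 0.3936408551211258 [-0.4115 -0.0146 -3.8957] 17.7
[251.9849 263.8441] [  80   95 5579]
[([134.8, 177.0], [11, 11, 93]), ([133.6, 208.2], [12, 11, 100]), ([313.8, 207.3], [9, 10, 69]), ([363.3, 222.8], [11, 11, 83]), ([136.1, 237.8], [12, 11, 100])]
from [ 0.4797 -0.1102  0.2986] 1.6855
[-0.022, -0.006, 0.749] 0.0007 rows 3
[-0.0, -0.0, 0.2] 0.0 rows 1
```

View pics/c9.png

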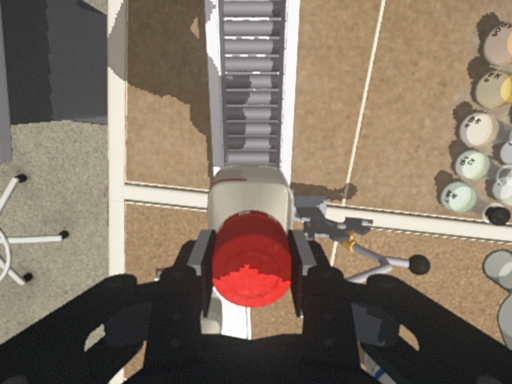

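The held bottle is aligned with the lane (bottle centre column 251, lane centre 252). I lower it.

Emit:
arm_command([
  [-1, [-0.022, -0.006, 0.25], 0.0007],
  [-1, [-0.022, -0.006, 0.5], 0.0007],
  [-1, [-0.022, -0.006, 0.7], 0.0007],
  [-1, [-0.022, -0.006, 0.82], 0.0007],
  [-1, [-0.022, -0.006, 0.88], 0.0007],
  [-1, [-0.022, -0.006, 0.91], 0.0007],
  [-1, [-0.022, -0.006, 0.93], 0.0007],
  [-1, [-0.022, -0.006, 0.94], 0.0007],
  [-1, [-0.022, -0.006, 0.94], 0.0007],
])

```text
time: 18.55
tool_pos: [0.48, -0.1151, 0.1599]
tool_rot: [0.001, 0.668, 0.745, 0.0]
contact_force: [-0.2, -0.7, -2.7]
gripper_width: 0.395
grasp_force: 60.6
```

Run:
```python
from h import *
np.set_printoptions(precision=4,suppress=True)
P,a,st=pose();print(P,a,st["gripper_width"],st["contact_force"],st["time"])
```

```text
[ 0.48   -0.1151  0.1599] 1.679751889861242 0.3954493542266345 [-0.1915 -0.7145 -2.7217] 18.55
```

Emit:
arm_command([
  [-1, [0, 0, 0.012], 0],
  [-1, [0, 0, 0.015], 0],
  [0.3, [0, 0, 0.015], 0],
  [0.3, [0, 0, 0.015], 0],
  [0.3, [0, 0, 0.015], 0],
  [0.3, [0, 0, 0.015], 0],
  [0.3, [0, 0, -0.1], 0],
  [0.3, [0, 0, -0.3], 0],
  [0.3, [0, 0, -0.55], 0],
  [0.3, [0, 0, -0.8], 0],
  [0.3, [0, 0, -1], 0],
  [0.3, [0, 0, -1], 0],
  [0.3, [0, 0, -1], 0],
])

```text
time: 19.63
tool_pos: [0.4803, -0.1154, 0.3117]
tool_rot: [0.003, 0.668, 0.744, 0.001]
contact_force: [-0.8, 0.1, -0.8]
gripper_width: 0.653
grasp_force: 0.0
```

Run:
```python
from h import *
np.set_printoptions(precision=4,suppress=True)
P,a,st=pose();print(P,a,st["time"])
w=shot("wrist","w10");t=shot("top");s=shot("scene")
for c,x in red(w,60): print(c,x[2:],plane(w,c,.13),plane(w,c,.138))
for p in(t,s):print([(c.round(1).tolist(),x[2:].tolist()) for c,x in red(p)])
cycle((.503,.373),.304,-.02)
q=[(.49,.03,.30,1.75),(.495,.16,.30,1.8),(.50,.28,.30,1.875),(.503,.373,.22,1.875)];plan(q)
```

```text
[ 0.4803 -0.1154  0.3117] 1.679408937640541 19.6333
[248.561  207.4609] [  38   35 1009] [ 0.4814 -0.1483  0.13  ] [ 0.4811 -0.1456  0.138 ]
[249.9063 252.0456] [ 35  29 811] [ 0.4878 -0.1956  0.13  ] [ 0.4874 -0.1917  0.138 ]
[([134.8, 177.0], [11, 11, 93]), ([133.5, 208.3], [12, 11, 101]), ([315.3, 207.4], [11, 10, 86]), ([363.3, 222.8], [11, 11, 83]), ([136.2, 237.9], [12, 11, 100])]
[([311.0, 135.6], [9, 11, 74]), ([281.5, 151.3], [13, 14, 111]), ([171.6, 250.0], [12, 14, 120]), ([197.6, 263.4], [12, 14, 133]), ([224.7, 273.2], [12, 14, 133])]
from [ 0.4786 -0.1147  0.3066] 1.6794
[3.215, 0.514, 0.711] -0.0311 rows 12
[-0.0, 0.0, 0.6] -0.0 rows 3
[-0.0, 0.0, -0.933] -0.0 rows 4
[-0.68, -0.264, -0.334] 0.0154 rows 3
[-0.703, -0.198, 0.0] 0.0155 rows 3
[-0.718, -0.128, 0.0] -0.0 rows 3
[-0.719, -0.129, 0.0] -0.0 rows 3
[0.0, 0.0, 0.706] -0.0 rows 3
[0.0, 0.0, 0.2] -0.0 rows 1
from [ 0.4786 -0.1147  0.3066] 1.6794
[0.951, 0.18, 0.044] -0.0112 rows 4
[0.847, 0.187, 0.0] -0.008 rows 4
[0.771, 0.215, 0.0] -0.0119 rows 3
[0.586, 0.204, 0.534] -0.0 rows 3
```

Emit:
arm_command([
  [0.4, [0.951, 0.18, 0.044], -0.0112],
  [0.4, [0.951, 0.18, 0.044], -0.0112],
  [0.4, [0.951, 0.18, 0.044], -0.0112],
  [0.4, [0.951, 0.18, 0.044], -0.0112],
  [0.4, [0.951, 0.18, 0.044], -0.0112],
])

```text
time: 20.2
tool_pos: [0.4895, 0.0332, 0.2992]
tool_rot: [-0.002, 0.639, 0.769, -0.001]
contact_force: [0.8, 0.3, 0.5]
gripper_width: 0.699
grasp_force: 0.0
```

Emit:
arm_command([
  [0.4, [0.847, 0.187, 0], -0.008],
  [0.4, [0.847, 0.187, 0], -0.008],
  [0.4, [0.847, 0.187, 0], -0.008],
  [0.4, [0.847, 0.187, 0], -0.008],
  [0.4, [0.847, 0.187, 0], -0.008],
])

```text
time: 20.62
tool_pos: [0.4949, 0.161, 0.3]
tool_rot: [-0.001, 0.62, 0.784, -0.001]
contact_force: [-0.4, -0.0, -0.1]
gripper_width: 0.7
grasp_force: 0.0
```

Emit:
arm_command([
  [0.4, [0.771, 0.215, 0], -0.0119],
  [0.4, [0.771, 0.215, 0], -0.0119],
  [0.4, [0.771, 0.215, 0], -0.0119],
  [0.4, [0.771, 0.215, 0], -0.0119],
  [0.4, [0.771, 0.215, 0], -0.0119],
])

```text
time: 21.03
tool_pos: [0.5008, 0.2791, 0.3005]
tool_rot: [-0.0, 0.592, 0.806, -0.001]
contact_force: [0.1, 0.2, -0.4]
gripper_width: 0.697
grasp_force: 0.0
```

Emit:
arm_command([
  [0.4, [0.3, 0.1, 0.2], 0],
  [0.4, [0.586, 0.204, 0.4], 0],
  [0.4, [0.586, 0.204, 0.534], 0],
  [0.4, [0.586, 0.204, 0.534], 0],
  [0.4, [0.586, 0.204, 0.534], 0],
  [0.4, [0.586, 0.204, 0.534], 0],
])

```text
time: 21.53
tool_pos: [0.5045, 0.3707, 0.2223]
tool_rot: [0.0, 0.593, 0.805, -0.0]
contact_force: [-0.3, -0.6, 0.4]
gripper_width: 0.7
grasp_force: 0.0
```

Run:
```python
from h import *
np.set_printoptions(precision=4,suppress=True)
P,a,st=pose();print(P,a,st["time"])
w=shot("wrist","w11")
C=[(plane(w,c,.102),c) for c,x in red(w,100)]
for X,c in C: print(X,c.round())
B=min(C,key=lambda v:np.hypot(*(v[0][:2]-[.503,.373])))[0]
o,T=yaws(w,[B]);print(o);cv2.imwrite("pics/yB.png",T[0])
cycle((B[0],B[1]),.304,-.02)
```

```text
[0.5045 0.3707 0.2223] 1.8726788348791912 21.5333
[0.4115 0.3634 0.102 ] [131. 166.]
[0.5024 0.3733 0.102 ] [251. 189.]
[0.6019 0.3722 0.102 ] [371. 226.]
[(0.315, [0.30000001192092896, 0.4000000059604645, 0.699999988079071, 1.0, 0.6000000238418579, 0.4000000059604645, 0.30000001192092896, 0.30000001192092896, 0.20000000298023224, 0.30000001192092896, 0.20000000298023224, 0.20000000298023224, 0.20000000298023224, 0.20000000298023224, 0.10000000149011612, 0.20000000298023224, 0.30000001192092896, 0.20000000298023224], (array([42.7, 48.3]), np.float64(0.503)))]
from [0.505  0.3711 0.2237] 1.8724
[0.019, -0.012, 0.158] -0.0004 rows 1
[0.0, 0.0, 0.6] 0.0 rows 3
[0.0, 0.0, -0.934] 0.0 rows 4
[-0.681, -0.264, -0.333] 0.0155 rows 3
[-0.703, -0.196, 0.0] 0.0154 rows 3
[-0.719, -0.128, 0.0] 0.0 rows 3
[-0.719, -0.127, 0.0] 0.0 rows 3
[0.0, -0.0, 0.706] 0.0 rows 3
[0.0, -0.0, 0.2] 0.0 rows 1
```

Emit:
arm_command([
  [0.4, [0.019, -0.012, 0.15], 0],
  [0.4, [0.019, -0.012, 0.4], 0],
  [0.4, [0.019, -0.012, 0.62], 0],
  [0.4, [0.019, -0.012, 0.74], 0],
  [0.4, [0.019, -0.012, 0.74], 0],
  [-1, [0.019, -0.012, 0.74], 0],
  [-1, [0.019, -0.012, 0.74], 0],
  [-1, [0.019, -0.012, 0.74], 0],
  [-1, [0.019, -0.012, 0.74], 0],
  [-1, [0.019, -0.012, 0.74], 0],
  [-1, [0.019, -0.012, 0.74], 0],
  [-1, [0.019, -0.012, 0.74], 0],
])

```text
time: 22.58
tool_pos: [0.5031, 0.3759, 0.1148]
tool_rot: [0.001, 0.592, 0.806, 0.003]
contact_force: [0.4, -1.1, 6.9]
gripper_width: 0.393
grasp_force: 60.8
```

Emit:
arm_command([
  [-1, [0, 0, -0.1], 0],
  [-1, [0, 0, -0.3], 0],
  [-1, [0, 0, -0.55], 0],
  [-1, [0, 0, -0.8], 0],
  [-1, [0, 0, -0.934], 0],
  [-1, [0, 0, -0.934], 0],
  [-1, [0, 0, -0.934], 0],
])

```text
time: 23.17
tool_pos: [0.5015, 0.3752, 0.2527]
tool_rot: [0.001, 0.592, 0.806, 0.002]
contact_force: [0.4, -0.6, -3.6]
gripper_width: 0.396
grasp_force: 60.6
```

Emit:
arm_command([
  [-1, [-0.17, -0.066, -0.15], 0.004],
  [-1, [-0.34, -0.132, -0.28], 0.008],
  [-1, [-0.51, -0.198, -0.333], 0.012],
  [-1, [-0.681, -0.264, -0.333], 0.0155],
  [-1, [-0.681, -0.264, -0.333], 0.0155],
])

```text
time: 23.58
tool_pos: [0.493, 0.2616, 0.2983]
tool_rot: [0.0, 0.632, 0.775, -0.003]
contact_force: [0.8, 1.3, -2.6]
gripper_width: 0.392
grasp_force: 61.0
```

Emit:
arm_command([
  [-1, [-0.18, -0.05, 0], 0.005],
  [-1, [-0.36, -0.1, 0], 0.01],
  [-1, [-0.54, -0.15, 0], 0.0154],
  [-1, [-0.703, -0.196, 0], 0.0154],
  [-1, [-0.703, -0.196, 0], 0.0154],
])

```text
time: 24.0
tool_pos: [0.4854, 0.1529, 0.2973]
tool_rot: [-0.001, 0.669, 0.744, -0.003]
contact_force: [0.5, 0.9, -2.7]
gripper_width: 0.396
grasp_force: 61.1
```

Emit:
arm_command([
  [-1, [-0.18, -0.032, 0], 0],
  [-1, [-0.36, -0.064, 0], 0],
  [-1, [-0.54, -0.096, 0], 0],
  [-1, [-0.719, -0.128, 0], 0],
  [-1, [-0.719, -0.128, 0], 0],
])

```text
time: 24.42
tool_pos: [0.4784, 0.044, 0.2978]
tool_rot: [-0.001, 0.669, 0.744, -0.002]
contact_force: [-0.2, 1.4, -2.0]
gripper_width: 0.393
grasp_force: 61.1
```

Emit:
arm_command([
  [-1, [-0.18, -0.032, 0], 0],
  [-1, [-0.36, -0.064, 0], 0],
  [-1, [-0.54, -0.096, 0], 0],
  [-1, [-0.68, -0.122, 0], 0],
  [-1, [-0.719, -0.127, 0], 0],
  [-1, [-0.719, -0.127, 0], 0],
  [-1, [-0.719, -0.127, 0], 0],
])

```text
time: 25.0
tool_pos: [0.472, -0.0613, 0.2993]
tool_rot: [-0.001, 0.667, 0.745, -0.0]
contact_force: [-0.1, 1.2, -2.7]
gripper_width: 0.395
grasp_force: 61.0
```

Run:
```python
from h import *
np.set_printoptions(precision=4,suppress=True)
w=shot("wrist","w12");P,a,st=pose();print(P,a,st["gripper_width"],st["contact_force"],st["time"])
for c,x in red(w,60): print(c,x[2:])
t=shot("top");print([(c.round(1).tolist(),x[2:].tolist()) for c,x in red(t)])
L=lane(-.02);print(L);plan([(L[0],L[1],L[2]+.004,1.681)])
```

```text
[ 0.4722 -0.0611  0.2997] 1.6816720405801595 0.39562843758279836 [ 0.3201 -0.0146 -2.3714] 25.05
[251.591 267.143] [  80  109 6047]
[([134.7, 176.9], [12, 11, 95]), ([315.1, 206.9], [11, 11, 96]), ([295.7, 209.6], [4, 6, 19]), ([363.3, 223.1], [11, 10, 85]), ([136.2, 237.9], [12, 11, 99])]
(np.float64(0.47369556601674345), np.float64(-0.06387912195913394), 0.16416200000000003)
from [ 0.4723 -0.061   0.3   ] 1.6822
[-0.02, 0.007, 0.879] 0.0002 rows 4
```

Emit:
arm_command([
  [-1, [-0.02, 0.007, 0.25], 0],
  [-1, [-0.02, 0.007, 0.5], 0],
  [-1, [-0.02, 0.007, 0.7], 0],
  [-1, [-0.02, 0.007, 0.8], 0],
  [-1, [-0.02, 0.007, 0.85], 0],
  [-1, [-0.02, 0.007, 0.87], 0],
  [-1, [-0.02, 0.007, 0.885], 0],
  [-1, [-0.02, 0.007, 0.893], 0],
  [-1, [-0.02, 0.007, 0.893], 0],
])

```text
time: 25.85
tool_pos: [0.4746, -0.0652, 0.1684]
tool_rot: [0.001, 0.667, 0.745, 0.001]
contact_force: [-1.3, 0.3, -2.4]
gripper_width: 0.393
grasp_force: 61.0
```

Emit:
arm_command([
  [0.3, [0, 0, 0], 0],
  [0.3, [0, 0, 0], 0],
  [0.3, [0, 0, 0], 0],
  [0.3, [0, 0, 0], 0],
  [0.3, [0, 0, -0.1], 0],
  [0.3, [0, 0, -0.3], 0],
  [0.3, [0, 0, -0.55], 0],
  [0.3, [0, 0, -0.8], 0],
  [0.3, [0, 0, -0.9], 0],
  [0.3, [0, 0, -0.9], 0],
  [0.3, [0, 0, -0.9], 0],
])

```text
time: 26.77
tool_pos: [0.4742, -0.0653, 0.3033]
tool_rot: [0.001, 0.667, 0.745, 0.001]
contact_force: [-0.0, 0.6, -0.3]
gripper_width: 0.649
grasp_force: 0.0
```

Run:
```python
from h import *
np.set_printoptions(precision=4,suppress=True)
P,a,st=pose();print(P,a,st["time"])
w=shot("wrist","w13");t=shot("top");s=shot("scene")
for c,x in red(w,60): print(c,x[2:],plane(w,c,.138))
for p in(t,s):print([(c.round(1).tolist(),x[2:].tolist()) for c,x in red(p)])
q=[(.50,.08,.30,1.70),(.54,.20,.30,1.72),(.57,.29,.30,1.74),(.602,.372,.22,1.74)];plan(q)
```

```text
[ 0.4742 -0.0653  0.3033] 1.6806358462581272 26.7667
[250.6624 216.2475] [  39   36 1099] [ 0.4772 -0.1008  0.138 ]
[249.3836 261.6842] [ 36  33 915] [ 0.4811 -0.1474  0.138 ]
[251.1759 301.7105] [ 35  27 722] [ 0.4877 -0.1914  0.138 ]
[([134.7, 177.0], [11, 11, 95]), ([315.4, 207.1], [10, 11, 87]), ([296.6, 209.5], [6, 8, 35]), ([363.2, 223.2], [11, 10, 86]), ([136.1, 237.9], [12, 11, 99])]
[([311.1, 135.6], [9, 11, 73]), ([278.8, 156.5], [18, 25, 215]), ([171.6, 250.1], [12, 14, 121]), ([224.8, 273.3], [12, 14, 138])]
from [ 0.4729 -0.0649  0.2997] 1.6807
[0.94, 0.286, -0.002] -0.0031 rows 4
[0.759, 0.367, 0.0] -0.0032 rows 4
[0.564, 0.287, 0.0] -0.0031 rows 3
[0.503, 0.303, 0.533] -0.0 rows 3
```

Three bottles are in the lane, at the right places. Next is A.

Emit:
arm_command([
  [0.4, [0.94, 0.286, 0], -0.0031],
  [0.4, [0.94, 0.286, 0], -0.0031],
  [0.4, [0.94, 0.286, 0], -0.0031],
  [0.4, [0.94, 0.286, 0], -0.0031],
  [0.4, [0.94, 0.286, 0], -0.0031],
])

```text
time: 27.33
tool_pos: [0.5002, 0.0833, 0.2996]
tool_rot: [-0.002, 0.658, 0.753, -0.001]
contact_force: [0.2, 0.8, -0.1]
gripper_width: 0.699
grasp_force: 0.0
```

Emit:
arm_command([
  [0.4, [0.759, 0.367, 0], -0.0032],
  [0.4, [0.759, 0.367, 0], -0.0032],
  [0.4, [0.759, 0.367, 0], -0.0032],
  [0.4, [0.759, 0.367, 0], -0.0032],
  [0.4, [0.759, 0.367, 0], -0.0032],
])

```text
time: 27.75
tool_pos: [0.5403, 0.2007, 0.2995]
tool_rot: [-0.001, 0.651, 0.759, -0.002]
contact_force: [-0.4, 0.1, -0.5]
gripper_width: 0.702
grasp_force: 0.0
```

Emit:
arm_command([
  [0.4, [0.564, 0.287, 0], -0.0031],
  [0.4, [0.564, 0.287, 0], -0.0031],
  [0.4, [0.564, 0.287, 0], -0.0031],
  [0.4, [0.564, 0.287, 0], -0.0031],
])

```text
time: 28.08
tool_pos: [0.5707, 0.2903, 0.3003]
tool_rot: [-0.001, 0.644, 0.765, -0.001]
contact_force: [0.8, -1.2, 0.7]
gripper_width: 0.698
grasp_force: 0.0
```

Emit:
arm_command([
  [0.4, [0.3, 0.18, 0.2], 0],
  [0.4, [0.503, 0.303, 0.4], 0],
  [0.4, [0.503, 0.303, 0.533], 0],
  [0.4, [0.503, 0.303, 0.533], 0],
  [0.4, [0.503, 0.303, 0.533], 0],
  [0.4, [0.503, 0.303, 0.533], 0],
])

```text
time: 28.58
tool_pos: [0.6032, 0.3699, 0.2226]
tool_rot: [0.0, 0.646, 0.764, -0.0]
contact_force: [0.7, 0.1, 1.1]
gripper_width: 0.698
grasp_force: 0.0
```

Run:
```python
from h import *
np.set_printoptions(precision=4,suppress=True)
P,a,st=pose();print(P,a,st["time"])
w=shot("wrist","w14")
C=[(plane(w,c,.102),c) for c,x in red(w,100)]
for X,c in C: print(X,c.round())
B=min(C,key=lambda v:np.hypot(*(v[0][:2]-[.602,.372])))[0]
o,T=yaws(w,[B]);print(o[0][0],o[0][1])
cv2.imwrite("pics/yA.png",T[0])
```

```text
[0.6032 0.3699 0.2226] 1.7380977382611855 28.5833
[0.4246 0.3663 0.102 ] [ 15. 159.]
[0.603  0.3717 0.102 ] [252. 190.]
0.162 [1.0, 0.6000000238418579, 0.699999988079071, 0.699999988079071, 0.6000000238418579, 0.4000000059604645, 0.4000000059604645, 0.30000001192092896, 0.20000000298023224, 0.30000001192092896, 0.30000001192092896, 0.20000000298023224, 0.20000000298023224, 0.20000000298023224, 0.20000000298023224, 0.30000001192092896, 0.4000000059604645, 1.0]
```

View pics/yA.png

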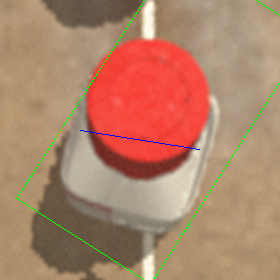

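A's body sides (left edge (90,90)–(65,180), bottom edge (75,205)–(180,230)) give a yaw of about 0.24.

Run:
```python
from h import *
cycle((.603,.3717),.235,.03)
```

```text
from [0.6037 0.3702 0.2243] 1.7379
[0.011, -0.003, 0.162] -0.0108 rows 1
[-0.0, -0.0, 0.6] -0.0 rows 3
[-0.0, -0.0, -0.933] -0.0 rows 4
[-0.765, -0.491, -0.334] 0.0133 rows 4
[-0.802, -0.426, 0.0] 0.0066 rows 4
[-0.82, -0.392, 0.0] -0.0 rows 4
[0.0, 0.0, 0.653] -0.0 rows 3
[0.0, 0.0, 0.2] -0.0 rows 1
```

Emit:
arm_command([
  [0.4, [0.011, -0.003, 0.15], -0.0108],
  [0.4, [0.011, -0.003, 0.4], -0.0108],
  [0.4, [0.011, -0.003, 0.62], -0.0108],
  [0.4, [0.011, -0.003, 0.742], -0.0108],
  [0.4, [0.011, -0.003, 0.742], -0.0108],
  [-1, [0.011, -0.003, 0.742], -0.0108],
  [-1, [0.011, -0.003, 0.742], -0.0108],
  [-1, [0.011, -0.003, 0.742], -0.0108],
  [-1, [0.011, -0.003, 0.742], -0.0108],
  [-1, [0.011, -0.003, 0.742], -0.0108],
  [-1, [0.011, -0.003, 0.742], -0.0108],
  [-1, [0.011, -0.003, 0.742], -0.0108],
])

```text
time: 29.63
tool_pos: [0.6042, 0.3741, 0.1151]
tool_rot: [0.002, 0.619, 0.786, 0.003]
contact_force: [-1.2, -1.7, 7.3]
gripper_width: 0.395
grasp_force: 60.8
```

Emit:
arm_command([
  [-1, [0, 0, -0.1], 0],
  [-1, [0, 0, -0.3], 0],
  [-1, [0, 0, -0.55], 0],
  [-1, [0, 0, -0.8], 0],
  [-1, [0, 0, -1], 0],
  [-1, [0, 0, -1], 0],
  [-1, [0, 0, -1], 0],
])

```text
time: 30.22
tool_pos: [0.6032, 0.3741, 0.2651]
tool_rot: [0.001, 0.619, 0.786, 0.003]
contact_force: [-0.3, -0.8, -3.3]
gripper_width: 0.396
grasp_force: 60.6
```

Emit:
arm_command([
  [-1, [-0.12, -0.08, -0.15], 0.003],
  [-1, [-0.31, -0.2, -0.26], 0.007],
  [-1, [-0.5, -0.32, -0.26], 0.01],
  [-1, [-0.68, -0.437, -0.26], 0.0133],
  [-1, [-0.765, -0.491, -0.26], 0.0133],
  [-1, [-0.765, -0.491, -0.26], 0.0133],
])

```text
time: 30.72
tool_pos: [0.5559, 0.2417, 0.2972]
tool_rot: [-0.001, 0.652, 0.758, -0.002]
contact_force: [1.0, 0.3, -2.3]
gripper_width: 0.396
grasp_force: 61.0
```

Emit:
arm_command([
  [-1, [-0.2, -0.106, 0], 0.003],
  [-1, [-0.4, -0.212, 0], 0.0066],
  [-1, [-0.6, -0.319, 0], 0.0066],
  [-1, [-0.802, -0.426, 0], 0.0066],
  [-1, [-0.802, -0.426, 0], 0.0066],
])

```text
time: 31.13
tool_pos: [0.511, 0.1123, 0.2976]
tool_rot: [-0.0, 0.668, 0.744, -0.002]
contact_force: [0.3, 0.5, -2.4]
gripper_width: 0.395
grasp_force: 61.3
```

Emit:
arm_command([
  [-1, [-0.2, -0.1, 0], 0],
  [-1, [-0.4, -0.2, 0], 0],
  [-1, [-0.6, -0.29, 0], 0],
  [-1, [-0.77, -0.37, 0], 0],
  [-1, [-0.82, -0.392, 0], 0],
  [-1, [-0.82, -0.392, 0], 0],
  [-1, [-0.82, -0.392, 0], 0],
])

```text
time: 31.72
tool_pos: [0.468, -0.0122, 0.2987]
tool_rot: [-0.001, 0.667, 0.745, 0.0]
contact_force: [0.3, -0.1, -3.0]
gripper_width: 0.392
grasp_force: 61.5
```

Run:
```python
from h import *
np.set_printoptions(precision=4,suppress=True)
w=shot("wrist","w15");P,a,st=pose();print(P,a,st["gripper_width"],st["contact_force"],st["time"])
for c,x in red(w,60): print(c,x[2:])
t=shot("top");print([(c.round(1).tolist(),x[2:].tolist()) for c,x in red(t)])
L=lane(.03);print(L);plan([(L[0],L[1],L[2]+.005,1.681)])
```

```text
[ 0.4681 -0.0119  0.2989] 1.6833875205664803 0.395187139569655 [ 0.729  -1.153  -2.0861] 31.7667
[250.5755 270.473 ] [  79  129 6785]
[([315.2, 207.0], [11, 11, 94]), ([299.5, 209.1], [12, 11, 97]), ([287.5, 210.9], [4, 9, 23]), ([363.2, 223.2], [11, 10, 86]), ([136.2, 237.9], [12, 11, 99])]
(np.float64(0.46820665097488473), np.float64(-0.014181317061299093), 0.172077)
from [ 0.4682 -0.0117  0.2991] 1.684
[-0.016, -0.002, 0.813] 0.0005 rows 3
```

View pics/w15.png

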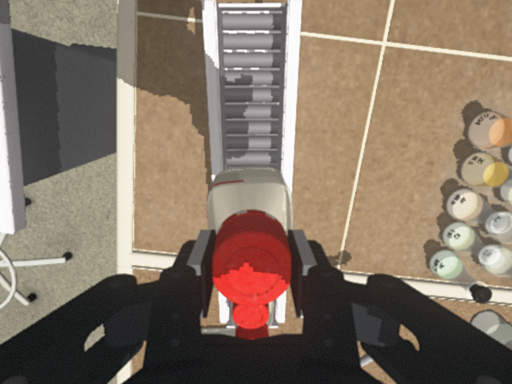

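The bottle is square with the lane (columns 208–292). Lowering.

Emit:
arm_command([
  [-1, [-0.016, -0.002, 0.25], 0],
  [-1, [-0.016, -0.002, 0.5], 0],
  [-1, [-0.016, -0.002, 0.65], 0],
  [-1, [-0.016, -0.002, 0.75], 0],
  [-1, [-0.016, -0.002, 0.79], 0],
  [-1, [-0.016, -0.002, 0.81], 0],
  [-1, [-0.016, -0.002, 0.823], 0],
  [-1, [-0.016, -0.002, 0.833], 0],
  [-1, [-0.016, -0.002, 0.833], 0],
])

```text
time: 32.57
tool_pos: [0.4686, -0.0152, 0.1758]
tool_rot: [0.001, 0.666, 0.746, 0.0]
contact_force: [-0.6, -0.3, -2.6]
gripper_width: 0.396
grasp_force: 61.5
```

Emit:
arm_command([
  [0.3, [0, 0, 0], 0],
  [0.3, [0, 0, 0], 0],
  [0.3, [0, 0, 0], 0],
  [0.3, [0, 0, 0], 0],
  [0.3, [0, 0, -0.1], 0],
  [0.3, [0, 0, -0.3], 0],
  [0.3, [0, 0, -0.55], 0],
  [0.3, [0, 0, -0.8], 0],
  [0.3, [0, 0, -0.85], 0],
  [0.3, [0, 0, -0.85], 0],
  [0.3, [0, 0, -0.85], 0],
])

```text
time: 33.48
tool_pos: [0.468, -0.0153, 0.3024]
tool_rot: [0.0, 0.667, 0.745, 0.0]
contact_force: [-0.5, 0.9, -0.8]
gripper_width: 0.648
grasp_force: 0.0
```

Run:
```python
from h import *
np.set_printoptions(precision=4,suppress=True)
P,a,st=pose();print(P,a,st["time"])
w=shot("wrist","w16");t=shot("top");s=shot("scene")
for c,x in red(w,60): print(c,x[2:],plane(w,c,.142))
for p in(t,s):print([(c.round(1).tolist(),x[2:].tolist()) for c,x in red(p)])
q=[(.45,.11,.30,1.85),(.43,.24,.30,2.036),(.411,.3635,.22,2.036)];plan(q)
```

```text
[ 0.468  -0.0153  0.3024] 1.6824849421714179 33.4833
[250.509 220.826] [  40   37 1161] [ 0.4709 -0.0533  0.142 ]
[251.4535 268.571 ] [ 38  36 979] [ 0.4772 -0.1016  0.142 ]
[250.8346 316.5   ] [  35   48 1342] [ 0.4826 -0.1548  0.142 ]
[([315.1, 206.9], [11, 11, 96]), ([299.5, 209.1], [12, 11, 97]), ([270.3, 214.3], [7, 9, 42]), ([363.2, 223.1], [11, 10, 85]), ([136.2, 237.8], [12, 11, 98])]
[([311.1, 135.6], [9, 11, 73]), ([275.7, 161.2], [23, 33, 266]), ([224.7, 273.3], [12, 14, 135])]
from [ 0.467  -0.0151  0.2996] 1.6825
[0.842, -0.019, -0.002] -0.0267 rows 4
[0.87, 0.11, -0.0] -0.0296 rows 4
[0.792, 0.257, 0.533] 0.0 rows 4
```

Emit:
arm_command([
  [0.4, [0.842, -0.019, 0], -0.0267],
  [0.4, [0.842, -0.019, 0], -0.0267],
  [0.4, [0.842, -0.019, 0], -0.0267],
  [0.4, [0.842, -0.019, 0], -0.0267],
  [0.4, [0.842, -0.019, 0], -0.0267],
])

```text
time: 34.05
tool_pos: [0.4499, 0.1116, 0.3002]
tool_rot: [-0.001, 0.6, 0.8, -0.001]
contact_force: [-0.1, -0.1, 0.7]
gripper_width: 0.701
grasp_force: 0.0
```

Emit:
arm_command([
  [0.4, [0.87, 0.11, 0], -0.0296],
  [0.4, [0.87, 0.11, 0], -0.0296],
  [0.4, [0.87, 0.11, 0], -0.0296],
  [0.4, [0.87, 0.11, 0], -0.0296],
  [0.4, [0.87, 0.11, 0], -0.0296],
])

```text
time: 34.47
tool_pos: [0.4304, 0.2405, 0.3009]
tool_rot: [-0.001, 0.524, 0.852, -0.001]
contact_force: [0.8, -0.5, 0.9]
gripper_width: 0.697
grasp_force: 0.0
```

Emit:
arm_command([
  [0.4, [0.25, 0.08, 0], 0],
  [0.4, [0.5, 0.16, 0.15], 0],
  [0.4, [0.792, 0.257, 0.35], 0],
  [0.4, [0.792, 0.257, 0.533], 0],
  [0.4, [0.792, 0.257, 0.533], 0],
  [0.4, [0.792, 0.257, 0.533], 0],
  [0.4, [0.792, 0.257, 0.533], 0],
])

```text
time: 35.05
tool_pos: [0.4133, 0.3617, 0.223]
tool_rot: [0.0, 0.526, 0.851, -0.0]
contact_force: [0.6, 0.2, 1.4]
gripper_width: 0.699
grasp_force: 0.0
```

Run:
```python
from h import *
np.set_printoptions(precision=4,suppress=True)
P,a,st=pose();print(P,a,st["time"],st["joint_pos"])
w=shot("wrist","w17")
C=[(plane(w,c,.102),c) for c,x in red(w,100)]
for X,c in C: print(X,c.round())
B=min(C,key=lambda v:np.hypot(*(v[0][:2]-[.411,.363])))[0]
o,T=yaws(w,[B]);print(o[0][0],o[0][1])
cycle((B[0],B[1]),.48,.08)
```

```text
[0.4133 0.3617 0.223 ] 2.033946141893013 35.05 [ 0.5839 -0.1057  1.8244 -0.0009  1.4226  0.1209]
[0.4098 0.3628 0.102 ] [249. 190.]
0.507 [0.20000000298023224, 0.30000001192092896, 0.30000001192092896, 0.4000000059604645, 0.6000000238418579, 1.0, 0.800000011920929, 0.6000000238418579, 0.4000000059604645, 0.5, 0.20000000298023224, 0.20000000298023224, 0.20000000298023224, 0.20000000298023224, 0.20000000298023224, 0.20000000298023224, 0.30000001192092896, 0.20000000298023224]
from [0.4137 0.3621 0.2242] 2.0338
[0.016, -0.021, 0.161] -0.0027 rows 1
[-0.0, -0.0, 0.6] -0.0 rows 3
[-0.0, -0.0, -0.933] -0.0 rows 4
[-0.7, -0.232, -0.333] 0.0392 rows 3
[-0.734, -0.054, -0.0] 0.0197 rows 3
[-0.736, 0.037, -0.0] -0.0 rows 3
[-0.0, 0.0, 0.6] -0.0 rows 3
[-0.0, 0.0, 0.2] -0.0 rows 1
```

Emit:
arm_command([
  [0.4, [0.016, -0.021, 0.15], -0.0027],
  [0.4, [0.016, -0.021, 0.4], -0.0027],
  [0.4, [0.016, -0.021, 0.62], -0.0027],
  [0.4, [0.016, -0.021, 0.742], -0.0027],
  [0.4, [0.016, -0.021, 0.742], -0.0027],
  [-1, [0.016, -0.021, 0.742], -0.0027],
  [-1, [0.016, -0.021, 0.742], -0.0027],
  [-1, [0.016, -0.021, 0.742], -0.0027],
  [-1, [0.016, -0.021, 0.742], -0.0027],
  [-1, [0.016, -0.021, 0.742], -0.0027],
  [-1, [0.016, -0.021, 0.742], -0.0027],
  [-1, [0.016, -0.021, 0.742], -0.0027],
])

```text
time: 36.1
tool_pos: [0.4102, 0.3652, 0.1147]
tool_rot: [0.002, 0.518, 0.856, 0.003]
contact_force: [-0.1, -0.6, 7.4]
gripper_width: 0.397
grasp_force: 61.0
```

Emit:
arm_command([
  [-1, [0, 0, -0.1], 0],
  [-1, [0, 0, -0.3], 0],
  [-1, [0, 0, -0.55], 0],
  [-1, [0, 0, -0.8], 0],
  [-1, [0, 0, -1], 0],
  [-1, [0, 0, -1], 0],
  [-1, [0, 0, -1], 0],
])

```text
time: 36.68
tool_pos: [0.4089, 0.3647, 0.2636]
tool_rot: [0.001, 0.518, 0.856, 0.002]
contact_force: [0.1, 0.8, -4.4]
gripper_width: 0.392
grasp_force: 61.1
```

Emit:
arm_command([
  [-1, [0, 0, -0.15], 0.005],
  [-1, [-0.17, -0.058, -0.25], 0.015],
  [-1, [-0.35, -0.116, -0.25], 0.025],
  [-1, [-0.53, -0.174, -0.25], 0.0392],
  [-1, [-0.7, -0.232, -0.25], 0.0392],
  [-1, [-0.7, -0.232, -0.25], 0.0392],
])

```text
time: 37.18
tool_pos: [0.4255, 0.2507, 0.2949]
tool_rot: [0.0, 0.62, 0.784, -0.003]
contact_force: [0.6, 0.9, -4.8]
gripper_width: 0.394
grasp_force: 61.0
```

Emit:
arm_command([
  [-1, [-0.18, -0.013, 0], 0.01],
  [-1, [-0.36, -0.026, 0], 0.0197],
  [-1, [-0.54, -0.04, 0], 0.0197],
  [-1, [-0.734, -0.054, 0], 0.0197],
  [-1, [-0.734, -0.054, 0], 0.0197],
])

```text
time: 37.6
tool_pos: [0.4434, 0.1419, 0.2952]
tool_rot: [-0.0, 0.668, 0.744, -0.003]
contact_force: [-0.2, 0.0, -3.6]
gripper_width: 0.396
grasp_force: 60.8
```

Emit:
arm_command([
  [-1, [-0.18, 0.01, 0], 0],
  [-1, [-0.36, 0.02, 0], 0],
  [-1, [-0.54, 0.028, 0], 0],
  [-1, [-0.69, 0.035, 0], 0],
  [-1, [-0.736, 0.037, 0], 0],
  [-1, [-0.736, 0.037, 0], 0],
  [-1, [-0.736, 0.037, 0], 0],
])

```text
time: 38.18
tool_pos: [0.4611, 0.0374, 0.2966]
tool_rot: [-0.002, 0.666, 0.746, -0.001]
contact_force: [-0.1, -0.2, -4.2]
gripper_width: 0.393
grasp_force: 60.8
```

Run:
```python
from h import *
np.set_printoptions(precision=4,suppress=True)
P,a,st=pose();print(P,a,st["gripper_width"],st["contact_force"],st["time"])
L=lane(.08);print(L);plan([(L[0],L[1],L[2]+.005,1.681)])
```

```text
[0.4611 0.0374 0.2966] 1.682673062844396 0.3926435463632916 [-0.118  -0.2105 -4.1576] 38.1833
(np.float64(0.462717735933026), np.float64(0.03551648783653574), 0.179992)
from [0.4611 0.0374 0.2966] 1.6827
[-0.013, 0.01, 0.744] 0.0003 rows 3
```

Emit:
arm_command([
  [-1, [-0.013, 0.01, 0.22], 0],
  [-1, [-0.013, 0.01, 0.44], 0],
  [-1, [-0.013, 0.01, 0.6], 0],
  [-1, [-0.013, 0.01, 0.68], 0],
  [-1, [-0.013, 0.01, 0.72], 0],
  [-1, [-0.013, 0.01, 0.74], 0],
  [-1, [-0.013, 0.01, 0.753], 0],
  [-1, [-0.013, 0.01, 0.763], 0],
  [-1, [-0.013, 0.01, 0.763], 0],
])

```text
time: 38.93
tool_pos: [0.4643, 0.0352, 0.1854]
tool_rot: [0.001, 0.666, 0.746, 0.001]
contact_force: [0.4, -0.4, -3.5]
gripper_width: 0.393
grasp_force: 60.8
```

Emit:
arm_command([
  [0.3, [0, 0, 0], 0],
  [0.3, [0, 0, 0], 0],
  [0.3, [0, 0, 0], 0],
  [0.3, [0, 0, 0], 0],
  [0.3, [0, 0, -0.1], 0],
  [0.3, [0, 0, -0.3], 0],
  [0.3, [0, 0, -0.55], 0],
  [0.3, [0, 0, -0.8], 0],
  [0.3, [0, 0, -0.85], 0],
  [0.3, [0, 0, -0.85], 0],
  [0.3, [0, 0, -0.85], 0],
])

```text
time: 39.85
tool_pos: [0.4636, 0.0351, 0.3117]
tool_rot: [0.0, 0.666, 0.746, 0.0]
contact_force: [0.0, -0.7, -0.3]
gripper_width: 0.652
grasp_force: 0.0
```

Run:
```python
from h import *
np.set_printoptions(precision=4,suppress=True)
P,a,st=pose();print(P,a,st["time"])
w=shot("wrist","w18");t=shot("top");s=shot("scene")
for c,x in red(w,60): print(c,x[2:],plane(w,c,.15))
for p in(t,s):print([(c.round(1).tolist(),x[2:].tolist()) for c,x in red(p)])
plan([(.53,-.06,.29,1.1),(.60,-.15,.27,.4),(.650,-.175,.24,.117)])
```

```text
[0.4636 0.0351 0.3117] 1.6831666536756644 39.85
[251.428  222.4948] [  40   37 1152] [ 0.4677 -0.0049  0.15  ]
[249.6882 269.1313] [ 38  37 975] [ 0.4714 -0.0527  0.15  ]
[249.641  316.8683] [  35   46 1298] [ 0.4773 -0.1059  0.15  ]
[([315.1, 206.9], [11, 11, 96]), ([299.6, 209.1], [12, 11, 99]), ([284.0, 210.7], [11, 11, 95]), ([252.7, 214.7], [9, 11, 71]), ([269.0, 212.7], [9, 11, 76]), ([363.3, 223.2], [10, 10, 85])]
[([311.0, 135.6], [9, 11, 72]), ([273.8, 164.0], [29, 41, 325])]
from [0.4626 0.0352 0.309 ] 1.6831
[-0.681, 0.375, 0.127] 0.0928 rows 5
[-0.323, 0.688, 0.133] 0.1114 rows 6
[0.243, 0.283, 0.2] 0.0451 rows 3
```

All five are lined up. Next is the lever.

Emit:
arm_command([
  [0.3, [-0.681, 0.375, 0.127], 0.0928],
  [0.3, [-0.681, 0.375, 0.127], 0.0928],
  [0.3, [-0.681, 0.375, 0.127], 0.0928],
  [0.3, [-0.681, 0.375, 0.127], 0.0928],
  [0.3, [-0.681, 0.375, 0.127], 0.0928],
  [0.3, [-0.681, 0.375, 0.127], 0.0928],
  [0.3, [-0.681, 0.375, 0.127], 0.0928],
])

```text
time: 40.58
tool_pos: [0.5302, -0.06, 0.2906]
tool_rot: [-0.001, 0.852, 0.524, -0.001]
contact_force: [0.5, 0.3, -0.7]
gripper_width: 0.653
grasp_force: 0.0
```

Emit:
arm_command([
  [0, [-0.323, 0.688, 0.133], 0.1114],
  [0, [-0.323, 0.688, 0.133], 0.1114],
  [0, [-0.323, 0.688, 0.133], 0.1114],
  [0, [-0.323, 0.688, 0.133], 0.1114],
  [0, [-0.323, 0.688, 0.133], 0.1114],
  [0, [-0.323, 0.688, 0.133], 0.1114],
  [0, [-0.323, 0.688, 0.133], 0.1114],
])

```text
time: 41.17
tool_pos: [0.6006, -0.1497, 0.2717]
tool_rot: [-0.0, 0.98, 0.199, -0.001]
contact_force: [0.2, 0.9, 0.0]
gripper_width: 0.503
grasp_force: 0.0
```

Emit:
arm_command([
  [0, [0.243, 0.283, 0.2], 0.0451],
  [0, [0.243, 0.283, 0.2], 0.0451],
  [0, [0.243, 0.283, 0.2], 0.0451],
  [0, [0.243, 0.283, 0.2], 0.0451],
  [0, [0.243, 0.283, 0.2], 0.0451],
  [0, [0.243, 0.283, 0.2], 0.0451],
  [0, [0.243, 0.283, 0.2], 0.0451],
])

```text
time: 41.75
tool_pos: [0.6509, -0.1746, 0.2435]
tool_rot: [0.0, 0.998, 0.059, 0.001]
contact_force: [0.7, -0.5, -0.1]
gripper_width: 0.502
grasp_force: 0.0
```

Run:
```python
from h import *
np.set_printoptions(precision=4,suppress=True)
w=shot("wrist","w19");P,a,st=pose();print(P,a,st["time"])
p=proj(w,(.650,-.1755,.134));print(p)
x0,y0=int(p[0])-40,int(p[1])-40
g=cv2.cvtColor(w["frame"],cv2.COLOR_RGB2GRAY)[y0:y0+80,x0:x0+80]
n,l,s,c=cv2.connectedComponentsWithStats((g<60).astype(np.uint8))
for i in range(1,n):
    if s[i,4]>60: print(c[i]+[x0,y0],s[i],plane(w,c[i]+[x0,y0],.134))
plan([(.650,-.1755,.140,.117)])
```

```text
[ 0.6509 -0.1746  0.2435] 0.11834988342862425 41.8
[252.1008 197.4411]
[249.9123 202.1696] [ 27  33  25  25 342] [ 0.6462 -0.1743  0.134 ]
from [ 0.6509 -0.1746  0.2435] 0.1183
[-0.006, 0.005, 0.69] 0.0002 rows 3
```

Emit:
arm_command([
  [0, [-0.02, 0, 0.3], 0],
  [0, [-0.02, 0, 0.55], 0],
  [0, [-0.02, 0, 0.685], 0],
  [0, [-0.02, 0, 0.685], 0],
  [-1, [-0.02, 0, 0.685], 0],
  [-1, [-0.02, 0, 0.685], 0],
  [-1, [-0.02, 0, 0.685], 0],
  [-1, [-0.02, 0, 0.685], 0],
  [-1, [-0.02, 0, 0.685], 0],
  [-1, [-0.02, 0, 0.685], 0],
  [-1, [-0.02, 0, 0.685], 0],
])

```text
time: 42.72
tool_pos: [0.6494, -0.1748, 0.1421]
tool_rot: [0.0, 0.998, 0.059, 0.002]
contact_force: [-0.2, 5.0, 2.8]
gripper_width: 0.191
grasp_force: 58.6
```

Run:
```python
from h import *
P,a,st=pose();print(P,a,st["contact_force"],st["gripper_width"]); plan([(.5855,-.1825,.171,.117)])
```

```text
[ 0.64935712 -0.17482535  0.14210736] 0.11731207189921765 [-0.17586975  5.00972505  2.83760661] 0.19069517316405385
from [ 0.6494 -0.1748  0.1421] 0.1173
[-0.429, 0.001, -0.193] 0.0 rows 2
```

Emit:
arm_command([
  [-1, [-0.05, 0, -0.04], 0],
  [-1, [-0.105, 0, -0.079], 0],
  [-1, [-0.185, 0, -0.122], 0],
  [-1, [-0.262, 0, -0.158], 0],
  [-1, [-0.35, 0, -0.185], 0],
  [-1, [-0.432, 0, -0.2], 0],
  [-1, [-0.435, 0, -0.2], 0],
  [-1, [-0.435, 0, -0.2], 0],
])

```text
time: 43.38
tool_pos: [0.5825, -0.1823, 0.1701]
tool_rot: [-0.001, 0.998, 0.057, 0.0]
contact_force: [-2.0, 5.9, -1.4]
gripper_width: 0.192
grasp_force: 60.9
```

Emit:
arm_command([
  [0, [0, 0, 0], 0],
  [0, [0, 0, 0], 0],
  [0, [0, 0, 0], 0],
  [0, [0, 0, -0.2], 0],
  [0, [0, 0, -0.5], 0],
  [0, [0, 0, -0.8], 0],
  [0, [0, 0, -0.8], 0],
  [0, [0, 0, -0.8], 0],
])

```text
time: 44.05
tool_pos: [0.5855, -0.1843, 0.2964]
tool_rot: [0.003, 0.998, 0.058, 0.005]
contact_force: [1.0, -0.2, -1.0]
gripper_width: 0.498
grasp_force: 0.0
```

Run:
```python
from h import *
np.set_printoptions(precision=4,suppress=True)
w=shot("wrist","w20");s=shot("scene");t=shot("top");P,a,st=pose();print(P,a,st["time"])
p=proj(w,(.585,-.183,.165));print(p,proj(s,(.585,-.183,.165)),proj(t,(.585,-.183,.165)))
x0,y0=int(p[0])-40,int(p[1])-40
g=cv2.cvtColor(w["frame"],cv2.COLOR_RGB2GRAY)[y0:y0+80,x0:x0+80]
n,l,q,c=cv2.connectedComponentsWithStats((g<60).astype(np.uint8))
for i in range(1,n):
    if q[i,4]>60: print(c[i]+[x0,y0],q[i],plane(w,c[i]+[x0,y0],.165))
cv2.imwrite("pics/f.png",np.vstack([cv2.resize(s["frame"][110:290,130:350,::-1],(512,419),interpolation=2),cv2.resize(t["frame"][160:250,110:400,::-1],(512,159),interpolation=2)]))
```

```text
[ 0.5827 -0.1829  0.2882] 0.11666707523801921 44.2
[248.4541 190.2326] [259.6106 135.3846] [311.9981 173.458 ]
[246.4706 181.3824] [ 28  21  23  22 306] [ 0.5921 -0.1806  0.165 ]
```

View pics/f.png

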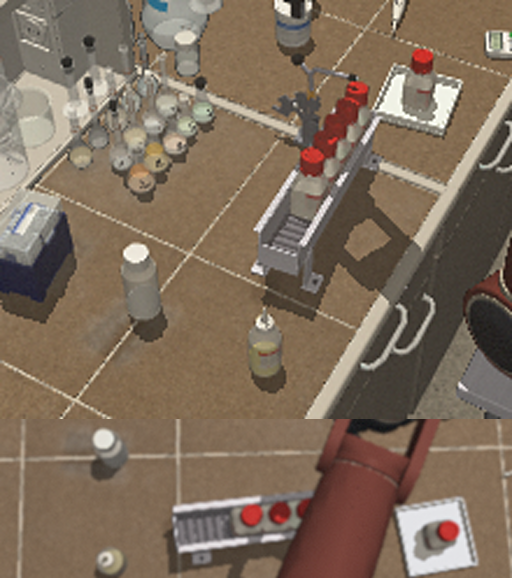

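Everything stands as wanted: five bottles in the lane, one in the tray at (420,80), and the round ones unmoved. I re-measure the knob with the arm settled.

Emit:
arm_command([
  [0, [0, 0, 0], 0],
  [0, [0, 0, 0], 0],
  [0, [0, 0, 0], 0],
  [0, [0, 0, 0], 0],
  [0, [0, 0, 0], 0],
  [0, [0, 0, 0], 0],
])

```text
time: 44.7
tool_pos: [0.5831, -0.1829, 0.2895]
tool_rot: [-0.0, 0.998, 0.058, -0.0]
contact_force: [0.0, 0.2, 0.8]
gripper_width: 0.503
grasp_force: 0.0
```

Run:
```python
from h import *
np.set_printoptions(precision=4,suppress=True)
w2=cv2.imread("pics/w2.png");w=shot("wrist","w21");s=shot("scene");P,a,st=pose();print(P,a,st["time"])
def blob(g,p,h=30):
    x0,y0=int(p[0])-h,int(p[1])-h
    n,l,q,c=cv2.connectedComponentsWithStats((g[y0:y0+2*h,x0:x0+2*h]<60).astype(np.uint8))
    return [(c[i]+[x0,y0],q[i,4]) for i in range(1,n) if q[i,4]>12]
G=lambda f:cv2.cvtColor(f,cv2.COLOR_RGB2GRAY)
print("w2",blob(G(w2),(250.7,211.7)))
for th in(-.05,0,.05,.1):
    X=np.array([.585,-.183,.165])+np.array([.9932,.1167,0])*(.022*np.cos(th)+.13*np.sin(th)-.022)+np.array([0,0,1])*(.13*np.cos(th)-.022*np.sin(th)-.13)
    print(th,proj(w,X),proj(s,X))
print(blob(G(w["frame"]),proj(w,(.585,-.183,.165))),blob(G(s["frame"]),proj(s,(.585,-.183,.165)),8))
print("scene0",blob(G(cv2.imread("pics/scene0.png")),(259.6,135.4),8))
```

```text
[ 0.5832 -0.1829  0.2897] 0.11678871600125248 44.8
w2 [(array([248.9659, 211.9752]), np.int32(646))]
-0.05 [251.6182 196.5702] [261.2173 135.629 ]
0 [251.6204 188.1798] [259.6106 135.3846]
0.05 [251.6225 179.7037] [258.021  135.2092]
0.1 [251.6247 171.1961] [256.453  135.1032]
[(array([250.1896, 178.9247]), np.int32(385))] [(array([257.381 , 134.9048]), np.int32(21))]
scene0 [(array([259.0417, 135.125 ]), np.int32(24))]
```

```bash
python3 -c "
from plant import manip
print(manip.job_done())"
```

```text
the job is handed in; nothing more can be done
None
```

I handed the job in at about 45 s of robot time: the oldest bottle is upright in the tray, all four new bottles stand in the lane behind the old one, and the lever is locked (about 0.05 rad, within the 0.12 allowed). The verdict wasn't shown.

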